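# Fit the daylight sensor to the street-lamp head

### The job

Clear the LED driver and the surge arrester out of the stock tray onto the rubber mat, and move the socket's dust cover to the mat too; then fetch the daylight sensor from behind them, set it fully home in the lamp head's socket and lock it with a quarter turn clockwise (seen from above). With the sensor locked, and not before, stand the driver and the arrester back in the tray exactly where each stood, the driver square to the tray, and leave the cover on the mat. Keep the driver, arrester and sensor upright throughout and do not disturb the screwdriver and the screw jar.

Things in the scene. Friction and masses are not known exactly. Their poses are not given: they have to be found in the camera images.
- tray: Fixed aluminium stock tray, 160 (x) x 190 (y) mm, floor 4 mm thick, walls 25 mm high at the sides and back (+x), front (-x) open. Origin: centre of its underside; z up. The driver and the arrester stand side by side about 36 mm before its centre, 42 mm to either side (which is where varies); the sensor stands right behind them, 30 mm behind the centre.
- mat: Fixed black rubber mat lying on the bench, 170 (x) x 260 (y) x 6 mm thick: the side area. Origin: centre of its underside, z up; its top is 6 mm above.
- lamp: Fixed grey street-lamp head lying on the bench, 155 mm wide: pole stub to -x, a boxy rear part 45 mm high with a round black twist-lock socket on top, a long finned part (44 mm high) to +x, reaching 295 mm from the socket. Origin: on the bench right under the socket's centre; x along the lamp's length, z up. Socket floor 50 mm, rim top 61 mm above the origin.
- socket (a point): Centre of the floor of the lamp's socket, axes as the lamp's. Mouth 38 mm diameter in a 4 mm thick rim, its top 11 mm above this floor. Two slots 20 mm wide, out to 28 mm from the centre, along the lamp's +x and -x (white dashes). Lugs enter there with the rib along the lamp's x, then turn under the rim, clockwise only, 90 degrees to a stop (rib across the lamp).
- driver: LED driver: upright plain aluminium box with shallow fins, 45 (x) x 62 (y) x 130 (z) mm, 0.3 to 0.6 kg. Origin: centre of its underside, z up, x roughly along the tray's x. Grip it near the top across its 45 mm (x).
- arrester: Surge arrester: upright dark steel cylinder, 48 mm diameter, 118 mm high, with two 8 mm brass studs on top (to 126 mm), 0.25 to 0.5 kg. Origin: centre of its underside, z up.
- sensor: White round cap, 60 mm diameter, 14 to 34 mm above its foot; on top a grip rib 52 mm long (x), 14 mm thick (y), up to 62 mm. Under the cap a foot of 32 mm diameter with two lugs 12 mm wide, 5 mm high, reaching 24 mm from the axis along +x and -x, in line with the rib. Origin: centre of the foot's underside, z up; half turns are alike. Home: foot on the socket floor, cap 3 mm above the rim.
- cover: Dust cover on the lamp's socket: grey plastic disc of 68 mm diameter, from 6 to 11 mm above its origin, with a round knob on top, 18 mm diameter, from 11 to 33 mm, and under it a spigot 32 mm in diameter, 6 mm long, loose in the socket's mouth. Origin: centre of the spigot's underside, z up. It lifts straight off.
- screwdriver: Bystander: screwdriver, 140 mm long, with a black handle, lying on the bench between the robot and the work. Origin about its middle, on the bench.
- screw_jar: Bystander: small pale jar with a white lid, 50 mm diameter, 60 mm high, standing on the bench between the robot and the work. Origin: centre of its underside.

How it is judged:
By the outcome, as a careful person would: the job done as asked, in the order asked, and still so for the second after the job is handed in, with the robot touching nothing.
It also fails if it takes over 147 s, if anything falls off the work surface, if the arm or the gripper's body presses on something with over 40 N, if the wrist force passes 120 N, or if a joint passes its speed limit or range.

### The arm

A 7-joint arm with a two-finger parallel gripper is mounted at the origin on the work surface. World frame = base frame: x ahead of the robot, y to its left, z up, the work surface at z = 0. Lengths are in m, angles in rad, forces in N, time in s.
With the tool pointing down it reaches from about 0.4 to 0.85 m from the base axis. Payload 4.4 kg.
Tool frame: the origin (TCP) lies at the very end of the fingers, on their centre line; the grasp point (between the pads) lies 19 mm behind it (env.hold_point_z is the distance from the TCP to the grasp point, in m); z points along the fingers, y is the direction in which the jaws open and shut (so a half turn about z gives the same grasp; the last joint's range is limited). The gripper opens to 94 mm and grips with 3 to 60 N. Pads are 16 mm wide; open, the fingers measure 119 mm over their backs; the gripper's body (75 mm by 177 mm) begins 78 mm behind the grasp point.
Start: joints at [-1.366, 0.628, 0.038, 1.517, -0.027, 0.996, -0.02], TCP at [0.174, 0.626, 0.205] pointing down, gripper open.
Joint ranges: [-3.06, 3.06], [-0.37, 2.12], [-1.25, 1.32], [0.18, 2.47], [-1.1, 4.24], [0.23, 1.98], [-2.94, 2.94]. Speed limits (rad/s): [2.57, 2.57, 3.14, 3.14, 3.14, 3.14, 3.14].

### API

Orientations are given as a 3x3 rotation matrix whose columns are the frame's x, y, z axes.
In Python, from workcell import sensors, vision, env, boxes_of, silhouettes, tip_of gives the robot as it stands.
- The arm moves only by the tool jog_arm, never from a script. Its argument "series" is a list of rows, each a list of 7 numbers: the shift along the tool's x, y, z in cm, then the turn, a rotation vector about the tool's x, y, z in rad, then the gripper command: -1 is shut, 1 is fully open, values between are in proportion. A call has 1 to 20 rows; each row shifts and turns the pose as measured when the row begins, along the tool's axes as they then stand; what a row does not reach is not made up. A row lasts 1/10 s, in which the tool goes at most 50 mm and 8.59 degrees, less where a joint would pass 70% of its speed; a pose out of reach is approached as far as the arm can. A call with a gripper value outside its range is refused whole. The fingers move at their own pace and stop on an object; the grip force is fixed at half the most. Time passes only in rows, so rows that do not move let the fingers close. It gives the time, the measured TCP pose, the force and the opening at its end, in the units of the state.
- sensors.sense(): the state, without advancing time (a new reading comes with each control period).
- vision.capture(name): name is "scene" or "top" or "wrist"; returns a dict with "img" (384x512x3 uint8, red, green, blue), "fov_y" (degrees; the focal length in pixels is half the picture's height over the tangent of half this angle, whatever the lens; pixels are square), "cx", "cy" (the principal point, pixels), "position" and "orientation" of the camera in the world. Camera axes: x right, y up, looking along -z (the intrinsics and any distortion apply to the point x, -y, -z); pixel columns grow to the right and rows downward; lengths in m; the calibration is good to about 2 mm. A picture is of the moment at which its call begins. There is no depth.
- env.close_job(): hands the job in, once; it reports no verdict.
Trained networks look in the newest picture that a camera, given by its name, has taken for a name from the list of things; names that differ only in an ending like _2 or _b are one class to them, and where a whole thing is asked for, a point or a joint stands for the part that bears it (a point fixed in the world has none). Each returns a list of dicts, best first, with "conf" (0 to 1); they miss things now and then, are a little off and sometimes report something else, mostly with a low value. They report only what shows in the picture. A call takes as long as a camera call.
- boxes_of(camera, label): "pixel" ([column, row] in pixels, amid what is visible of it).
- silhouettes(camera, label): "region" (384x512 bool, what is visible of it) and "pixel" ([column, row] in pixels, amid what is visible of it).
- tip_of(camera, label): "pixel" ([column, row] in pixels: a listed point, or the origin of a listed thing).
The state is a dict: "clock": time; "joint_pos": joint angles; "qvel": joint speeds; "joint_efforts": joint torques, N m; "eef_pos": TCP position; "tcp_rot": TCP orientation; "contact_force": force on the tool from outside, world axes, zero at the start; "torque": the same for the moment, N m; "finger_gap": opening from 0.0 (shut) to 1.0 (fully open).
Only numpy, scipy, OpenCV 4.12 (cv2) and the standard library are available. Lean on these libraries where they do the work, as an engineer would, in place of code of your own. Each camera call takes 0.05 s, during which the arm holds its last target. There are 200 camera calls.

## Working session

There is one attempt and no reset: what is moved stays moved. The work goes in short steps, Python scripts to look and compute and a tool call to move; the robot and the scene stay as the last step left them, time stands still between calls to the robot, and variables do not carry over. Pictures are saved under pics/ and viewed, about 12 in all and at most 16, crops included, and the job is handed in when it is done.

Besides the shell and the picture viewer there is one more tool, called after ">>>" as name([rows], argument=value, ...), one row to a line, values as JSON. jog_arm: Moves the arm, as the interface text tells. Its arguments: {"type":"object","properties":{"series":{"type":"array"}},"required":["series"]}

```bash
ls; mkdir -p pics
cat > h.py <<'E'
import numpy as np, cv2
from workcell import sensors, vision, env, boxes_of, silhouettes, tip_of
def cap(n,save=None):
    c=vision.capture(n)
    if save: cv2.imwrite('pics/'+save+'.png',c['img'][:,:,::-1])
    return c
def f(c): return c['img'].shape[0]/2/np.tan(np.radians(c['fov_y'])/2)
def ray(c,p):
    R=np.array(c['orientation']);F=f(c)
    d=np.array([(p[0]-c['cx'])/F,-(p[1]-c['cy'])/F,-1.]);return R@d
def at(c,p,z):
    d=ray(c,p);o=np.array(c['position']);return o+d*(z-o[2])/d[2]
def proj(c,P):
    q=np.array(c['orientation']).T@(np.array(P)-c['position']);F=f(c)
    return np.array([c['cx']+F*q[0]/-q[2],c['cy']-F*q[1]/-q[2]])
E
python3 - <<'E'
from h import *
for n in ['scene','top','wrist']:
    c=cap(n,n+'0'); print(n,{k:np.round(v,4).tolist() if not isinstance(v,str) else v for k,v in c.items() if k!='img'})
    if n=='wrist': continue
    for l in ['tray','mat','lamp','socket','driver','arrester','sensor','cover','screwdriver','screw_jar']:
        r=tip_of(n,l); b=boxes_of(n,l)
        print(l,[(np.round(x['pixel']).tolist(),round(x['conf'],2)) for x in r[:2]],[(np.round(x['pixel']).tolist(),round(x['conf'],2)) for x in b[:2]])
s=sensors.sense();print(s)
E
```

```text
pics
scene {'fov_y': 56.5065, 'cx': 257.6282, 'cy': 190.2595, 'position': [0.8234, 0.3877, 0.8647], 'orientation': [[-0.7613, -0.5325, 0.37], [0.6484, -0.6281, 0.4303], [0.0033, 0.5675, 0.8234]]}
tray [([233.0, 232.0], 0.79), ([228.0, 235.0], 0.54)] [([228.0, 244.0], 0.61)]
mat [([239.0, 213.0], 0.71), ([188.0, 147.0], 0.17)] [([337.0, 305.0], 0.77)]
lamp [([186.0, 157.0], 0.97)] [([150.0, 175.0], 0.83)]
socket [([185.0, 152.0], 0.83)] [([146.0, 176.0], 0.73)]
driver [([256.0, 234.0], 0.97)] [([253.0, 220.0], 0.72)]
arrester [([238.0, 211.0], 0.56)] [([234.0, 195.0], 0.63)]
sensor [([224.0, 235.0], 0.63), ([238.0, 210.0], 0.33)] [([224.0, 230.0], 0.72)]
cover [([186.0, 146.0], 0.53)] [([184.0, 144.0], 0.75), ([230.0, 246.0], 0.43)]
screwdriver [([268.0, 185.0], 0.47)] [([262.0, 176.0], 0.53)]
screw_jar [] [([308.0, 218.0], 0.71)]
top {'fov_y': 55.9111, 'cx': 262.7231, 'cy': 188.47, 'position': [0.3246, -0.0308, 0.9551], 'orientation': [[-0.012, 0.9853, -0.1703], [-0.9999, -0.0133, -0.0069], [-0.009, 0.1702, 0.9854]]}
tray [([255.0, 156.0], 0.85)] [([262.0, 151.0], 0.83)]
mat [([142.0
[... 950 characters left out ...]
'qvel': array([-1.48717442e-03,  1.57047693e-03,  8.58296461e-04,  6.72029781e-05,
        5.20257634e-05,  1.45781998e-03, -5.29369512e-04]), 'joint_efforts': array([ 8.06935736e-05, -5.49583983e+01,  1.14290055e+00, -1.86941850e+01,
       -5.24304039e-02,  1.57701125e-02,  7.72292566e-06]), 'eef_pos': array([0.17385574, 0.62632558, 0.2054905 ]), 'tcp_rot': array([[-9.63540038e-01,  2.67564188e-01, -2.97154460e-05],
       [ 2.67564187e-01,  9.63540038e-01,  3.63355124e-05],
       [ 3.83541038e-05,  2.70599318e-05, -9.99999999e-01]]), 'contact_force': array([-0.54226249, -0.23881773, -0.44166481]), 'torque': array([ 0.01362563, -0.01943326,  0.03585089]), 'finger_gap': 0.9939254049099205}
```

Run:
```python
import cv2
a=cv2.imread('pics/top0.png');cv2.imwrite('pics/top0c.png',cv2.resize(a[80:290,70:470],(800,420),interpolation=cv2.INTER_CUBIC))
```

```text
(no output)
```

View pics/top0c.png

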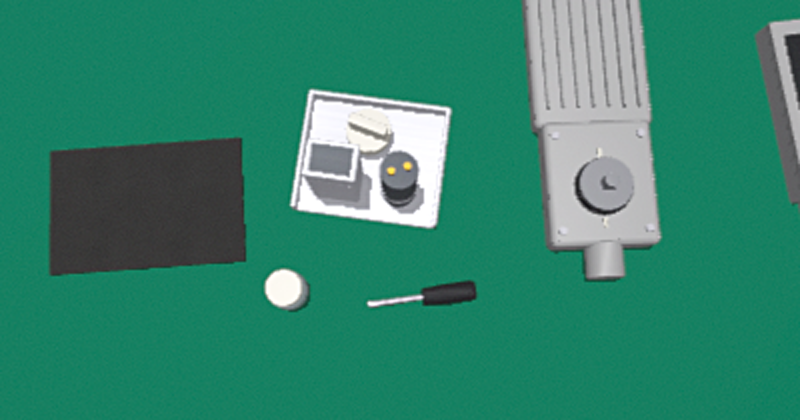

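View pics/scene0.png

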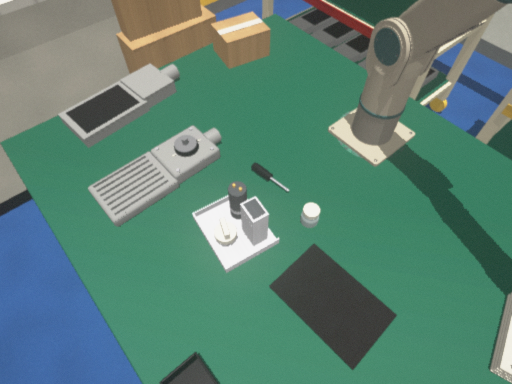

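Run:
```python
from h import *
c=cap('top')
def crop(x,y): return (70+x/2-.25,80+y/2-.25)
for n,p,z in [('trayFL',(293,208),0),('FR',(436,227),0),('BR',(450,107),.025),('BL',(311,91),.025),('drvTL',(309,141),.134),('drvTR',(358,146),.134),('drvBR',(352,182),.134),('drvBL',(304,177),.134),('stud1',(391,170),.13),('stud2',(408,166),.13),('rib1',(348,122),.066),('rib2',(387,135),.066),('knob',(608,184),.083),('slot+',(600,152),.061),('slot-',(604,221),.061),('matTL',(51,151),.006),('matTR',(240,139),.006),('matBR',(245,261),.006),('matBL',(51,275),.006),('jar',(287,288),.06),('sd tip',(370,303),.005),('sd end',(476,290),.015),('lampFL',(550,246),.045),('lampFR',(660,240),.045)]:
    print(n,np.round(at(c,crop(*p),z),3)[:2])
for l,z in [('sensor',.04),('arrester',.004),('driver',.004)]:
    r=tip_of('top',l)
    if r: print(l,at(c,r[0]['pixel'],.004))
```

```text
trayFL [0.504 0.101]
FR [ 0.476 -0.091]
BR [ 0.634 -0.112]
BL [0.659 0.075]
drvTL [0.559 0.064]
drvTR [0.552 0.007]
drvBR [0.509 0.014]
drvBL [0.516 0.07 ]
stud1 [ 0.523 -0.032]
stud2 [ 0.528 -0.052]
rib1 [0.603 0.022]
rib2 [ 0.585 -0.027]
knob [ 0.513 -0.298]
slot+ [ 0.56  -0.297]
slot- [ 0.471 -0.297]
matTL [0.586 0.43 ]
matTR [0.6   0.173]
matBR [0.433 0.163]
matBL [0.418 0.418]
jar [0.392 0.099]
sd tip [ 0.376 -0.002]
sd end [ 0.39 -0.14]
lampFL [ 0.442 -0.232]
lampFR [ 0.448 -0.371]
sensor [ 0.60242522 -0.00422502  0.004     ]
arrester [ 0.5252247  -0.03822779  0.004     ]
driver [0.5367297  0.03804975 0.004     ]
```

>>> jog_arm([
  [-3.3,-3.1,-0.8,0,0,0,1],
  [-3.3,-3.1,-0.8,0,0,0,1],
  [-3.3,-3.1,-0.8,0,0,0,1],
  [-3.3,-3.1,-0.8,0,0,0,1],
  [-3.3,-3.1,-0.8,0,0,0,1],
  [-3.3,-3.1,-0.8,0,0,0,1],
  [-3.3,-3.1,-0.8,0,0,0,1],
  [-3.3,-3.1,-0.8,0,0,0,1],
  [-3.3,-3.1,-0.8,0,0,0,1],
  [-3.3,-3.1,-0.8,0,0,0,1],
  [-3.3,-3.1,-0.8,0,0,0,1],
  [-3.3,-3.1,-0.8,0,0,0,1],
  [-3.3,-3.1,-0.8,0,0,0,1],
  [-3.3,-3.1,-0.8,0,0,0,1],
  [-3.3,-3.1,-0.8,0,0,0,1],
  [-3.3,-3.1,-0.8,0,0,0,1],
])

```text
clock: 3.95
eef_pos: [0.5627, -0.0079, 0.3369]
tcp_rot: [[-0.967, 0.253, 0.004], [0.253, 0.967, 0.008], [-0.002, 0.009, -1.0]]
contact_force: [0.8, 0.4, -0.6]
finger_gap: 0.998
```

>>> jog_arm([
  [0,0,0,0,0,0.144,1],
  [0,0,0,0,0,0.144,1],
  [0,0,0,0,0,0.144,1],
  [0,0,0,0,0,0.144,1],
  [0,0,0,0,0,0.144,1],
  [0,0,0,0,0,0.144,1],
  [0,0,0,0,0,0.144,1],
  [0,0,0,0,0,0.144,1],
  [0,0,0,0,0,0.144,1],
  [0,0,0,0,0,0.144,1],
  [0,0,0,0,0,0,1],
])

```text
clock: 5.05
eef_pos: [0.5659, -0.0196, 0.3387]
tcp_rot: [[0.184, 0.983, 0.01], [0.983, -0.184, 0.004], [0.005, 0.009, -1.0]]
contact_force: [0.1, 0.1, -0.3]
finger_gap: 1.0
```

```bash
cat >> h.py <<'E'
def go(x=None,y=None,z=None,az=None):
    "shift to target in tool axes (cm) BEFORE turning, and turn about tool z (rad)"
    s=sensors.sense();R=np.array(s['tcp_rot']);p=np.array(s['eef_pos'])
    t=np.array([p[i] if v is None else v for i,v in enumerate((x,y,z))])
    a=np.degrees(np.arctan2(R[1,1],R[0,1]))
    d=R.T@(t-p)*100
    tilt=R.T@np.cross(R[:,2],[0,0,-1])
    w=0 if az is None else np.radians((a-az+180)%360-180)
    print('t',round(s['clock'],2),'p',p.round(4),'az',a.round(2),'gap',round(s['finger_gap'],3),'F',np.round(s['contact_force'],1),'| d',d.round(2),'n',np.ceil(np.linalg.norm(d)/4.8),'turn',np.round(w,3),'tilt',tilt.round(3)[:2])
    return d
E
python3 - <<'E'
from h import *
go(); c=cap('wrist','w1')
for l in ['tray','driver','arrester','sensor','cover']:
    r=tip_of('wrist',l); print(l,[(np.round(x['pixel']).tolist(),round(x['conf'],2),at(c,x['pixel'],.004).round(4).tolist()) for x in r[:2]])
print(sensors.sense()['joint_pos'].round(2))
a=cv2.imread('pics/w1.png');cv2.imwrite('pics/w1.png',cv2.resize(a,(800,600),interpolation=cv2.INTER_CUBIC))
E
```

```text
t 5.05 p [ 0.5659 -0.0196  0.3387] az -10.62 gap 1.0 F [ 0.1  0.1 -0.3] | d [0. 0. 0.] n 0.0 turn 0 tilt [ 0.009 -0.005]
tray []
driver [([229.0, 129.0], 0.57, [0.5337, 0.0363, 0.004])]
arrester [([234.0, 174.0], 0.89, [0.526, -0.04, 0.004])]
sensor [([272.0, 146.0], 0.68, [0.5986, -0.0051, 0.004])]
cover [([262.0, 327.0], 0.76, [0.5195, -0.3547, 0.004])]
[-0.4   0.43  0.59  1.58 -0.26  1.2   0.06]
```

View pics/w1.png

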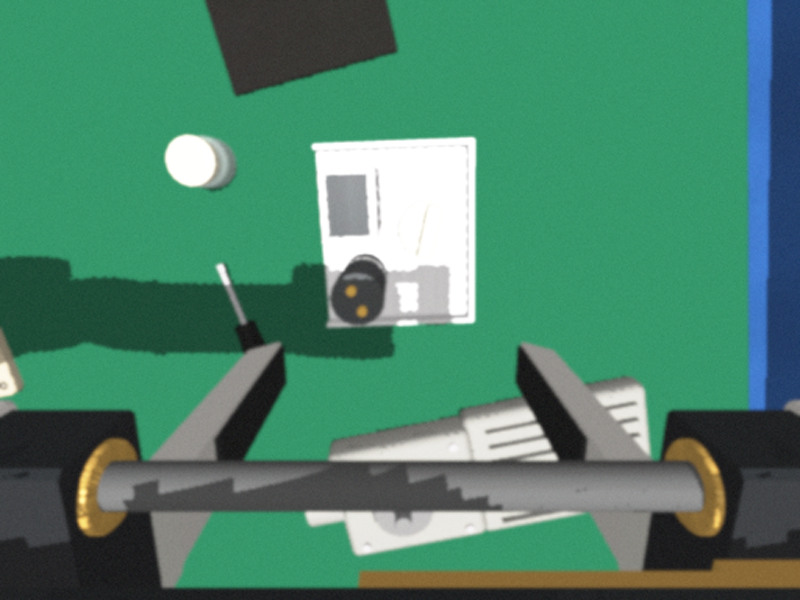

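Run:
```python
from h import *
c=cap('wrist')
def P(n,p,z): q=at(c,(p[0]/1.5625,p[1]/1.5625),z); print(n,q.round(4)[:2]); return q
t=[P('tray',p,.025) for p in [(313,146),(474,139),(474,321),(328,326)]]
az=lambda a,b:np.degrees(np.arctan2(*(b-a)[1::-1])).round(1)
print('tray',np.mean(t,0), az(t[0],t[1]),az(t[3],t[2]),az(t[2],t[1])-90)
d=[P('drv',p,.134) for p in [(326,176),(368,174),(369,236),(331,237)]]
print('drv',np.mean(d,0),az(d[0],d[1]),az(d[3],d[2]),az(d[2],d[1])-90,az(d[3],d[0])-90)
a=[P('stud',p,.13) for p in [(351,291),(362,311)]];print(np.mean(a,0))
r=[P('rib',p,.066) for p in [(427,206),(417,254)]];print('rib',np.mean(r,0),az(r[1],r[0]))
go()
```

```text
tray [0.5024 0.0978]
tray [0.6613 0.0753]
tray [ 0.6342 -0.1122]
tray [ 0.4759 -0.0883]
tray [ 0.5684338  -0.00684345  0.025     ] -8.1 -8.6 -8.200000000000003
drv [0.5239 0.0639]
drv [0.5568 0.0594]
drv [0.5479 0.0114]
drv [0.5174 0.0163]
drv [0.53650574 0.03775844 0.134     ] -7.8 -9.0 -10.5 -7.900000000000006
stud [ 0.5234 -0.0318]
stud [ 0.529  -0.0507]
[ 0.52622683 -0.04123287  0.13      ]
rib [0.6021 0.022 ]
rib [ 0.5849 -0.0213]
rib [5.93470475e-01 3.57023408e-04 6.60000000e-02] 68.3
t 5.4 p [ 0.5659 -0.0198  0.3388] az -10.53 gap 0.995 F [-0.   0.8  0.4] | d [0. 0. 0.] n 0.0 turn 0 tilt [ 0.009 -0.006]
```

Run:
```python
from h import *
go(.513,-.298,.24,-8.3)
```

```text
t 5.4 p [ 0.5659 -0.0198  0.3388] az -10.53 gap 0.995 F [-0.   0.8  0.4] | d [-28.38  -0.21   9.71] n 7.0 turn -0.039 tilt [ 0.009 -0.006]
```

>>> jog_arm([
  [-4.05,0,1.4,0.009,-0.006,-0.039,1],
  [-4.05,-0.05,1.4,0,0,0,1],
  [-4.05,-0.05,1.4,0,0,0,1],
  [-4.05,-0.05,1.4,0,0,0,1],
  [-4.05,-0.05,1.4,0,0,0,1],
  [-4.05,0,1.4,0,0,0,1],
  [-4.05,0,1.3,0,0,0,1],
  [0,0,0,0,0,0,1],
])

```text
clock: 6.2
eef_pos: [0.5251, -0.3076, 0.2373]
tcp_rot: [[0.127, 0.992, 0.004], [0.992, -0.127, 0.001], [0.001, 0.004, -1.0]]
contact_force: [-0.2, -1.1, 0.0]
finger_gap: 0.996
```

Run:
```python
from h import *
go(.513,-.298,.24,-8.3); c=cap('wrist','w2')
for l in ['cover','socket','lamp']:
    r=tip_of('wrist',l); print(l,[(np.round(x['pixel']).tolist(),round(x['conf'],2),at(c,x['pixel'],.055).round(4).tolist()) for x in r[:2]])
a=cv2.imread('pics/w2.png');cv2.imwrite('pics/w2.png',cv2.resize(a,(800,600),interpolation=cv2.INTER_CUBIC))
```

```text
t 6.2 p [ 0.5251 -0.3076  0.2373] az -7.3 gap 0.996 F [-0.2 -1.1  0. ] | d [ 0.8  -1.33 -0.27] n 1.0 turn 0.017 tilt [ 0.004 -0.001]
cover [([253.0, 174.0], 0.98, [0.5226, -0.3061, 0.055])]
socket []
lamp []
```

View pics/w2.png

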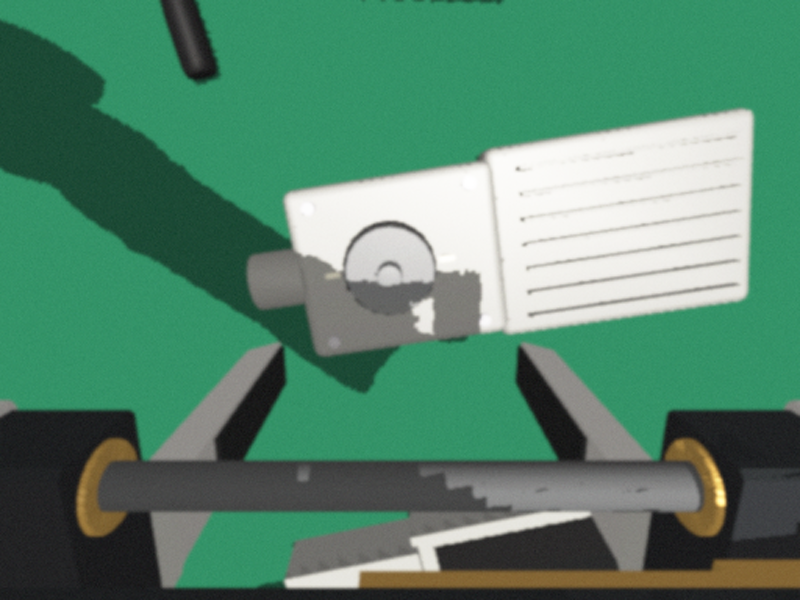

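Run:
```python
from h import *
c=cap('wrist')
def P(n,p,z): q=at(c,(p[0]/1.5625,p[1]/1.5625),z); print(n,q.round(4)[:2]); return q
az=lambda a,b:np.degrees(np.arctan2(*(b-a)[1::-1])).round(1)
P('knob',(389,272),.086);P('disc',(390,267),.066)
a=P('d',(333,275),.061);b=P('d',(447,259),.061);print((a+b)/2,az(a,b))
e=P('e',(285,195),.045);g=P('e',(486,160),.045);h=P('h',(319,356),.045);print(az(e,g),az(h,e)-90)
e=P('s',(308,209),.045);g=P('s',(470,182),.045);h=P('s',(333,342),.045);k=P('s',(486,321),.045);print(az(e,g),az(h,k),az(h,e)-90,az(k,g)-90)
e=P('f',(529,318),.044);g=P('f',(737,284),.044);print(az(e,g))
```

```text
knob [ 0.5238 -0.2908]
disc [ 0.5242 -0.2909]
d [ 0.4795 -0.2928]
d [ 0.5682 -0.2908]
[ 0.52385863 -0.2918078   0.061     ] 1.3
e [ 0.4497 -0.2291]
e [ 0.6061 -0.2212]
h [ 0.4547 -0.3633]
2.9 2.0999999999999943
s [ 0.4656 -0.2417]
s [ 0.5927 -0.236 ]
s [ 0.4683 -0.3523]
s [ 0.597  -0.3492]
2.5 1.4 1.4000000000000057 2.200000000000003
f [ 0.6329 -0.3512]
f [ 0.8038 -0.3423]
3.0
```

Run:
```python
from h import *
go(.524,-.291,.14,-8.3)
```

```text
t 6.45 p [ 0.5299 -0.299   0.239 ] az -6.67 gap 0.999 F [0.8 1.  0.1] | d [ 0.66 -0.75  9.9 ] n 3.0 turn 0.028 tilt [ 0.007 -0.006]
```

>>> jog_arm([
  [-0.1,-0.55,3.5,0.007,-0.006,0.028,1],
  [-0.1,-0.55,3.5,0,0,0,1],
  [0,0,1.5,0,0,0,1],
  [0,0,0,0,0,0,1],
  [0,0,0,0,0,0,1],
  [0,0,0,0,0,0,1],
])

```text
clock: 7.05
eef_pos: [0.5268, -0.2911, 0.1565]
tcp_rot: [[0.128, 0.992, 0.011], [0.992, -0.128, 0.0], [0.002, 0.011, -1.0]]
contact_force: [-0.2, -0.8, 0.0]
finger_gap: 1.002
```

```bash
cat >> h.py <<'E'
import pickle
def shot(cam,name,box=None):
    c=cap(cam); pickle.dump(c,open('pics/%s.pkl'%name,'wb')); a=c['img'][:,:,::-1]
    x0,y0,x1,y1=box or (0,0,512,384); k=min(800/(x1-x0),600/(y1-y0))
    cv2.imwrite('pics/%s.png'%name,cv2.resize(a[y0:y1,x0:x1],None,fx=k,fy=k,interpolation=cv2.INTER_CUBIC)); print(name,'scale',k,'off',x0,y0); return c
def load(name): return pickle.load(open('pics/%s.pkl'%name,'rb'))
def P(c,n,p,z,k=1.5625,o=(0,0)): q=at(c,(p[0]/k+o[0],p[1]/k+o[1]),z); print(n,q.round(4)[:2]); return q
az=lambda a,b:np.degrees(np.arctan2(*(b-a)[1::-1])).round(1)
E
python3 - <<'E'
from h import *
go(.519,-.2995,.07,-8.3);c=shot('wrist','w3'); r=tip_of('wrist','cover')
if r: print(r[0]['pixel'],r[0]['conf'],at(c,r[0]['pixel'],.055))
r=silhouettes('wrist','cover')
if r: ys,xs=np.where(r[0]['region']); print(r[0]['conf'],xs.min(),xs.max(),ys.min(),ys.max(),at(c,((xs.min()+xs.max())/2,(ys.min()+ys.max())/2),.066))
go()
E
```

```text
t 7.05 p [ 0.5268 -0.2911  0.1565] az -7.37 gap 1.002 F [-0.2 -0.8  0. ] | d [-0.95 -0.76  8.65] n 2.0 turn 0.016 tilt [ 0.011 -0.002]
w3 scale 1.5625 off 0 0
[251.4, 205.8] 0.58 [ 0.52158401 -0.3048049   0.055     ]
0.82 212 284 172 241 [ 0.5188289  -0.30167943  0.066     ]
t 7.2 p [ 0.5266 -0.2918  0.1566] az -7.44 gap 1.0 F [-0.9 -0.4  0.8] | d [0. 0. 0.] n 0.0 turn 0 tilt [ 0.011 -0.001]
```

View pics/w3.png

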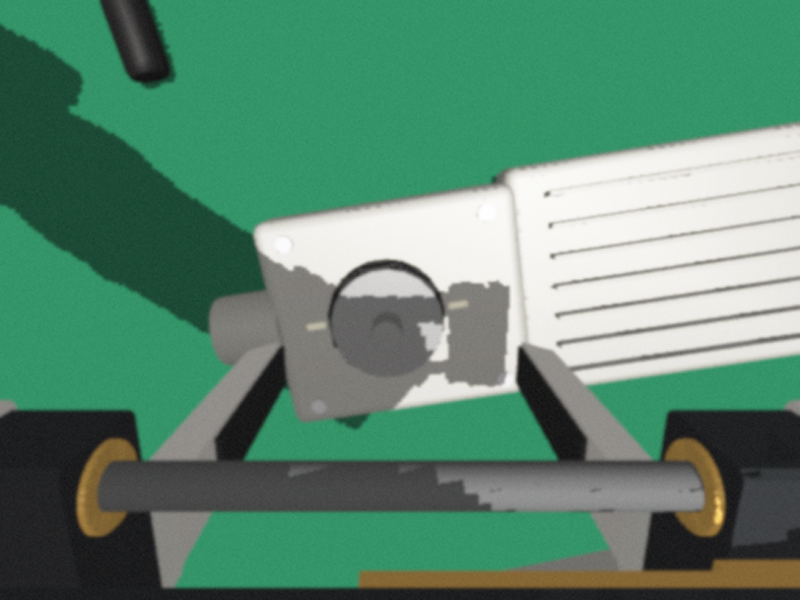

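Run:
```python
from h import *
c=load('w3')
P(c,'knob',(387,330),.088);P(c,'disc',(387,318),.066)
a=P(c,'d',(316,326),.061);b=P(c,'d',(458,304),.061);print((a+b)/2,az(a,b))
e=P(c,'s',(283,244),.045);g=P(c,'s',(486,213),.045);h=P(c,'s',(318,407),.045);print(az(e,g),az(h,e)-90)
e=P(c,'f',(557,342),.044);g=P(c,'f',(800,302),.044);print(az(e,g))
e=P(c,'f',(553,256),.044);g=P(c,'f',(800,214),.044);print(az(e,g))
go(.5185,-.3015,.055,-8.3)
```

```text
knob [ 0.5192 -0.2991]
disc [ 0.5189 -0.2987]
d [ 0.4749 -0.2996]
d [ 0.5625 -0.2971]
[ 0.5186993  -0.29835164  0.061     ] 1.7
s [ 0.4604 -0.2492]
s [ 0.5867 -0.2466]
s [ 0.4628 -0.3614]
1.2 1.2000000000000028
f [ 0.6265 -0.3364]
f [ 0.7845 -0.3296]
2.4
f [ 0.6265 -0.2786]
f [ 0.7796 -0.2722]
2.4
t 7.2 p [ 0.5266 -0.2918  0.1566] az -7.44 gap 1.0 F [-0.9 -0.4  0.8] | d [-1.08 -0.79 10.15] n 3.0 turn 0.015 tilt [ 0.011 -0.001]
```

>>> jog_arm([
  [-0.9,-0.75,0,0.011,-0.001,0.015,1],
  [0,0,3.5,0,0,0,1],
  [0,0,3.5,0,0,0,1],
  [0,0,0,0,0,0,1],
  [0,0,0,0,0,0,1],
])

```text
clock: 7.7
eef_pos: [0.5182, -0.3056, 0.0893]
tcp_rot: [[0.149, 0.989, 0.005], [0.989, -0.149, -0.005], [-0.005, 0.005, -1.0]]
contact_force: [-0.5, 0.3, -0.1]
finger_gap: 0.999
```

Run:
```python
from h import *
go(.5188,-.2988,.0695,-8.3)
```

```text
t 7.7 p [ 0.5182 -0.3056  0.0893] az -8.58 gap 0.999 F [-0.5  0.3 -0.1] | d [ 0.69 -0.05  1.98] n 1.0 turn -0.005 tilt [0.005 0.005]
```

>>> jog_arm([
  [0.65,-0.05,1.0,0.005,0.005,0,1],
  [0,0,0.8,0,0,0,1],
  [0,0,0,0,0,0,1],
])

```text
clock: 8.0
eef_pos: [0.5203, -0.3003, 0.0735]
tcp_rot: [[0.15, 0.989, 0.004], [0.989, -0.15, -0.002], [-0.001, 0.005, -1.0]]
contact_force: [-0.2, 0.3, 0.2]
finger_gap: 0.998
```

Run:
```python
from h import *
go(.5188,-.2988,.0695,-8.3)
```

```text
t 8.0 p [ 0.5203 -0.3003  0.0735] az -8.62 gap 0.998 F [-0.2  0.3  0.2] | d [ 0.13 -0.17  0.4 ] n 1.0 turn -0.006 tilt [0.005 0.001]
```

Close and lift gently.

>>> jog_arm([
  [0.15,-0.15,0.3,0,0,0,1],
  [0,0,0,0,0,0,-1],
  [0,0,0,0,0,0,-1],
  [0,0,0,0,0,0,-1],
  [0,0,0,0,0,0,-1],
  [0,0,0,0,0,0,-1],
  [0,0,0,0,0,0,-1],
  [0,0,0,0,0,0,-1],
  [0,0,0,0,0,0,-1],
  [0,0,-1.0,0,0,0,-1],
  [0,0,-2.0,0,0,0,-1],
  [0,0,-3.0,0,0,0,-1],
  [0,0,-4.0,0,0,0,-1],
  [0,0,-4.0,0,0,0,-1],
])

```text
clock: 9.4
eef_pos: [0.5157, -0.2965, 0.2131]
tcp_rot: [[0.151, 0.989, -0.004], [0.989, -0.151, 0.002], [0.002, -0.004, -1.0]]
contact_force: [0.8, 0.7, -0.7]
finger_gap: 0.002
```

Run:
```python
from h import *
go(.515,.365,.21,-8.3);shot('wrist','w4')
c=load('w4')
```

```text
t 9.4 p [ 0.5157 -0.2965  0.2131] az -8.67 gap 0.002 F [ 0.8  0.7 -0.7] | d [ 65.38 -10.03   0.46] n 14.0 turn -0.006 tilt [-0.004 -0.002]
w4 scale 1.5625 off 0 0
```

View pics/w4.png

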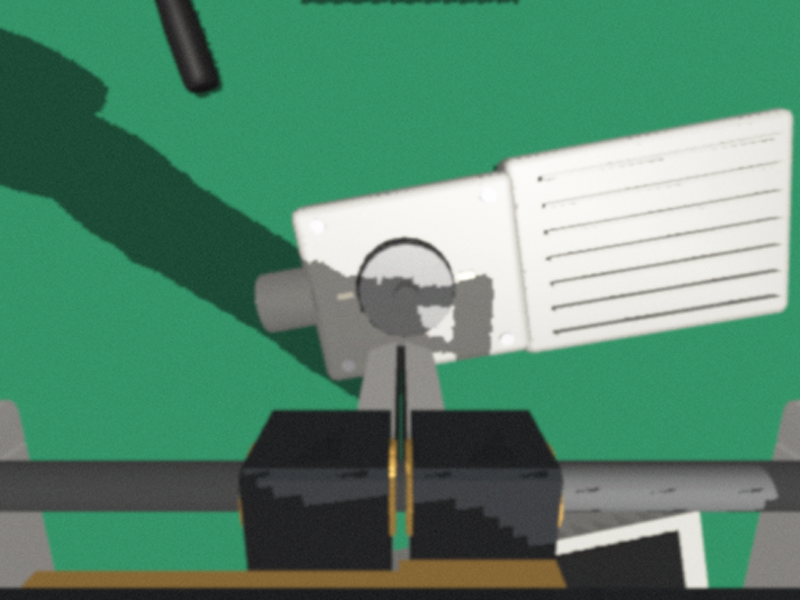

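Run:
```python
from h import *
c=load('w4')
s=sensors.sense();p=np.array(s['eef_pos']);print(p,'tcp proj x1.5625',proj(c,p)*1.5625,'cam',np.array(c['position']),np.array(s['tcp_rot']).T@(np.array(c['position'])-p))
P(c,'knob',(405,300),.088);P(c,'disc',(406,290),.066)
a=P(c,'d',(345,296),.061);b=P(c,'d',(465,275),.061);print((a+b)/2,az(a,b))
```

```text
[ 0.51886228 -0.29926662  0.22009362] tcp proj x1.5625 [408.92439595 374.18598301] cam [ 0.52752772 -0.22391349  0.39342052] [ 0.07539751 -0.00166985 -0.17351607]
knob [ 0.5174 -0.3033]
disc [ 0.5185 -0.3019]
d [ 0.4739 -0.3009]
d [ 0.5619 -0.2984]
[ 0.51786915 -0.29966392  0.061     ] 1.6
```

>>> jog_arm([
  [0,0,0,0,0,0,1],
  [0,0,3.0,0,0,0,1],
  [0,0,3.5,0,0,0,1],
  [0,0,3.5,0,0,0,1],
  [0,0,2.0,0,0,0,1],
  [0,0,0,0,0,0,1],
  [0,0,0,0,0,0,1],
  [0,0,0,0,0,0,1],
])

```text
clock: 10.25
eef_pos: [0.5216, -0.3009, 0.1007]
tcp_rot: [[0.151, 0.988, 0.013], [0.988, -0.151, -0.006], [-0.004, 0.014, -1.0]]
contact_force: [-0.8, 0.9, -0.0]
finger_gap: 0.646
```

Run:
```python
from h import *
go(.5188,-.2988,.0695,-8.3);shot('wrist','w5',(156,134,356,284));go()
c=load('w5')
for z in (.088,.066): print(proj(c,(.5188,-.2995,z)))
```

```text
t 10.25 p [ 0.5216 -0.3009  0.1007] az -8.71 gap 0.646 F [-0.8  0.9 -0. ] | d [ 0.18 -0.35  3.12] n 1.0 turn -0.007 tilt [0.014 0.004]
w5 scale 4.0 off 156 134
t 10.3 p [ 0.5219 -0.3011  0.1011] az -8.7 gap 0.691 F [0.4 0.1 0.5] | d [0. 0. 0.] n 0.0 turn 0 tilt [0.015 0.004]
[251.25328828 223.27710087]
[251.30343041 212.74223171]
```

View pics/w5.png

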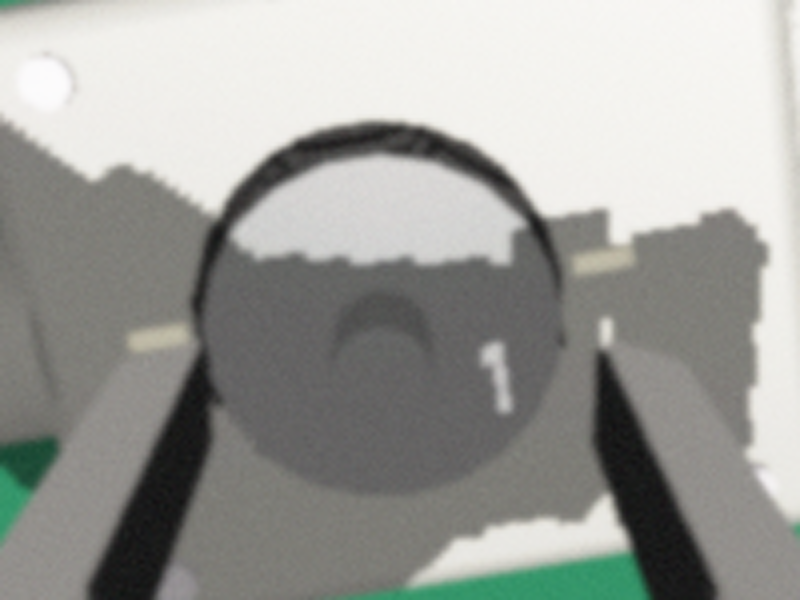

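>>> jog_arm([
  [0,-0.3,2.5,0.014,0.004,0,0.2],
  [0,0,0.5,0,0,0,-0.4],
  [0,0,0,0,0,0,-0.4],
])

```text
clock: 10.6
eef_pos: [0.522, -0.3024, 0.0745]
tcp_rot: [[0.151, 0.989, 0.007], [0.989, -0.151, -0.004], [-0.003, 0.008, -1.0]]
contact_force: [-0.2, -0.4, -0.1]
finger_gap: 0.511
```

Run:
```python
from h import *
go(.5188,-.3015,.0695,-8.3)
```

```text
t 10.6 p [ 0.522  -0.3024  0.0745] az -8.69 gap 0.511 F [-0.2 -0.4 -0.1] | d [ 0.04 -0.33  0.49] n 1.0 turn -0.007 tilt [0.008 0.003]
```

>>> jog_arm([
  [0,-0.35,0.4,0.008,0.003,0,-1],
  [0,0,0,0,0,0,-1],
  [0,0,0,0,0,0,-1],
  [0,0,0,0,0,0,-1],
  [0,0,0,0,0,0,-1],
  [0,0,0,0,0,0,-1],
  [0,0,0,0,0,0,-1],
  [0,0,0,0,0,0,-1],
])

```text
clock: 11.4
eef_pos: [0.52, -0.3028, 0.0737]
tcp_rot: [[0.151, 0.989, 0.004], [0.989, -0.151, -0.002], [-0.001, 0.004, -1.0]]
contact_force: [-0.4, -0.3, -0.5]
finger_gap: 0.183
```

Run:
```python
from h import *
go(.5188,-.3015,.17,-8.3)
```

```text
t 11.4 p [ 0.52   -0.3028  0.0737] az -8.68 gap 0.183 F [-0.4 -0.3 -0.5] | d [ 0.1  -0.1  -9.63] n 3.0 turn -0.007 tilt [0.004 0.001]
```

>>> jog_arm([
  [0,0,-2,0,0,0,-1],
  [0,0,-4,0,0,0,-1],
  [0,0,-4,0,0,0,-1],
  [0,0,-3,0,0,0,-1],
  [4.5,-0.8,0,0,0,0,-1],
  [4.7,-0.8,0,0,0,0,-1],
  [4.7,-0.8,0,0,0,0,-1],
  [4.7,-0.8,0,0,0,0,-1],
  [4.7,-0.8,0,0,0,0,-1],
  [4.7,-0.8,0,0,0,0,-1],
  [4.7,-0.8,0,0,0,0,-1],
  [4.7,-0.8,0,0,0,0,-1],
  [4.7,-0.8,0,0,0,0,-1],
  [4.7,-0.8,0,0,0,0,-1],
  [4.7,-0.8,0,0,0,0,-1],
  [4.7,-0.8,0,0,0,0,-1],
  [4,-0.8,0,0,0,0,-1],
  [3,-0.4,0,0,0,0,-1],
  [0,0,0,0,0,0,-1],
])

```text
clock: 13.3
eef_pos: [0.509, 0.3631, 0.2053]
tcp_rot: [[0.155, 0.988, 0.007], [0.988, -0.155, -0.002], [-0.001, 0.007, -1.0]]
contact_force: [-0.4, 0.1, -0.7]
finger_gap: 0.18
```

Run:
```python
from h import *
go(.51,.375,.0255,-8.3)
```

```text
t 13.3 p [0.509  0.3631 0.2053] az -8.92 gap 0.18 F [-0.4  0.1 -0.7] | d [ 1.21 -0.21 17.97] n 4.0 turn -0.011 tilt [0.007 0.001]
```

>>> jog_arm([
  [0.5,-0.1,4,0,0,0,-1],
  [0.3,0,4,0,0,0,-1],
  [0,0,4,0,0,0,-1],
  [0,0,3,0,0,0,-1],
  [0,0,1,0,0,0,-1],
  [0,0,0,0,0,0,-1],
  [0,0,0,0,0,0,-1],
])

```text
clock: 14.0
eef_pos: [0.5136, 0.3683, 0.0429]
tcp_rot: [[0.156, 0.988, 0.012], [0.988, -0.156, -0.002], [-0.0, 0.012, -1.0]]
contact_force: [0.2, 0.8, -0.5]
finger_gap: 0.182
```

Run:
```python
from h import *
go(.51,.375,.0255,-8.3)
```

```text
t 14.0 p [0.5136 0.3683 0.0429] az -8.98 gap 0.182 F [ 0.2  0.8 -0.5] | d [ 0.6  -0.48  1.73] n 1.0 turn -0.012 tilt [0.012 0.   ]
```

>>> jog_arm([
  [0,0,1.2,0.012,0,0,-1],
  [0,0,0.6,0,0,0,-1],
  [0,0,0.3,0,0,0,-1],
  [0,0,0,0,0,0,-1],
])

```text
clock: 14.4
eef_pos: [0.517, 0.3696, 0.0248]
tcp_rot: [[0.157, 0.988, 0.005], [0.988, -0.157, 0.004], [0.005, 0.004, -1.0]]
contact_force: [-0.2, -0.3, -0.5]
finger_gap: 0.18
```

Run:
```python
from h import *
go(.51,.375,.0255,-8.3)
```

```text
t 14.4 p [0.517  0.3696 0.0248] az -9.01 gap 0.18 F [-0.2 -0.3 -0.5] | d [ 0.43 -0.77 -0.07] n 1.0 turn -0.012 tilt [ 0.004 -0.005]
```

>>> jog_arm([
  [0,0,0.2,0,0,0,-1],
  [0,0,0,0,0,0,-1],
  [0,0,0,0,0,0,-0.3],
  [0,0,0,0,0,0,-0.3],
  [0,0,0,0,0,0,-0.3],
  [0,0,0,0,0,0,-0.3],
  [0,0,-2,0,0,0,-0.3],
  [0,0,-4,0,0,0,0.5],
  [0,0,-4,0,0,0,1],
  [0,0,-4,0,0,0,1],
  [0,0,-4,0,0,0,1],
  [0,0,-3,0,0,0,1],
])

```text
clock: 15.6
eef_pos: [0.513, 0.3675, 0.2362]
tcp_rot: [[0.157, 0.988, -0.003], [0.988, -0.157, -0.002], [-0.002, -0.003, -1.0]]
contact_force: [0.4, 0.9, -0.5]
finger_gap: 0.739
```

Run:
```python
from h import *
go(.5375,.039,.22,-8.3);shot('wrist','w6')
```

```text
t 15.6 p [0.513  0.3675 0.2362] az -9.01 gap 0.739 F [ 0.4  0.9 -0.5] | d [-32.06   7.56   1.66] n 7.0 turn -0.012 tilt [-0.003  0.002]
w6 scale 1.5625 off 0 0
```

View pics/w6.png

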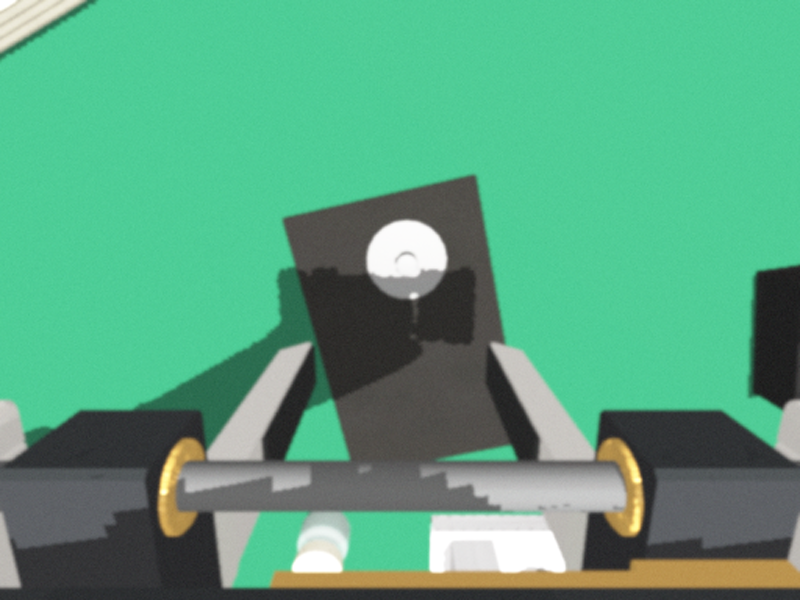

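>>> jog_arm([
  [-4.2,1.0,0,0,0,-0.012,1],
  [-4.6,1.1,0,0,0,0,1],
  [-4.6,1.1,0,0,0,0,1],
  [-4.6,1.1,0,0,0,0,1],
  [-4.6,1.1,0,0,0,0,1],
  [-4.2,1.0,0,0,0,0,1],
  [-2.8,0.5,0,0,0,0,1],
  [-1,0.2,0,0,0,0,1],
  [0,0,0,0,0,0,1],
  [0,0,0,0,0,0,1],
])

```text
clock: 16.65
eef_pos: [0.5438, 0.0498, 0.2398]
tcp_rot: [[0.137, 0.99, 0.009], [0.99, -0.137, 0.009], [0.01, 0.008, -1.0]]
contact_force: [0.5, 0.0, 0.0]
finger_gap: 1.002
```

Run:
```python
from h import *
go(.5375,.039,.22,-8.3);c=shot('wrist','w7',(106,84,406,309));go(.5375,.039,.12,-8.3)
for l in ['driver','arrester','sensor']:
  r=silhouettes('wrist',l)
  if r: print(l,r[0]['conf'],r[0]['pixel'])
```

```text
t 16.65 p [0.5438 0.0498 0.2398] az -7.9 gap 1.002 F [0.5 0.  0. ] | d [-1.17 -0.49  1.96] n 1.0 turn 0.007 tilt [ 0.008 -0.01 ]
w7 scale 2.6666666666666665 off 106 84
t 16.7 p [0.5438 0.0502 0.2397] az -7.85 gap 1.001 F [0.5 0.6 0.4] | d [-1.31 -0.57 11.95] n 3.0 turn 0.008 tilt [ 0.008 -0.01 ]
driver 0.69 [250.9, 196.5]
arrester 0.65 [254.1, 260.5]
sensor 0.74 [302.8, 206.4]
```

View pics/w7.png

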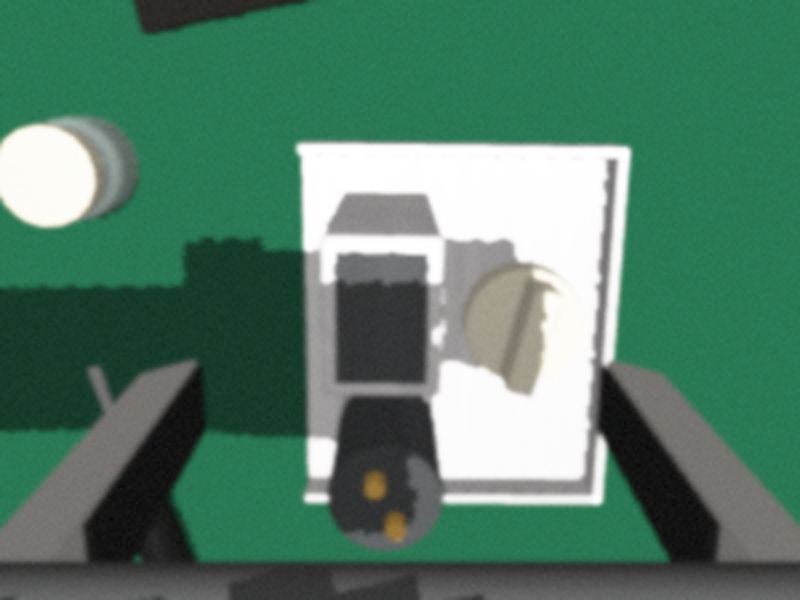

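Run:
```python
from h import *
c=load('w7');k=800/300;o=(106,84)
d=[P(c,'drv',p,.134,k,o) for p in [(320,236),(444,236),(437,397),(327,397)]]
print(np.mean(d,0),az(d[0],d[1]),az(d[3],d[2]),az(d[2],d[1])-90,az(d[3],d[0])-90)
a=[P(c,'st',p,.13,k,o) for p in [(375,484),(395,523)]];print(np.mean(a,0))
P(c,'arr top',(386,494),.122,k,o)
P(c,'cap',(520,322),.038,k,o)
r=[P(c,'rib',p,.066,k,o) for p in [(546,278),(520,390)]];print(np.mean(r,0),az(r[1],r[0]))
t=[P(c,'tray',p,.025,k,o) for p in [(303,149),(625,153),(598,498),(309,498)]];print(np.mean(t,0),az(t[0],t[1]),az(t[3],t[2]),az(t[2],t[1])-90)
```

```text
drv [0.5186 0.0723]
drv [0.563  0.0661]
drv [0.5526 0.0048]
drv [0.5112 0.0107]
[0.5363667  0.03848583 0.134     ] -7.9 -8.0 -9.599999999999994 -6.799999999999997
st [ 0.5237 -0.0299]
st [ 0.5291 -0.0481]
[ 0.52638809 -0.03903356  0.13      ]
arr top [ 0.5267 -0.0392]
cap [ 5.985e-01 -5.000e-04]
rib [0.6089 0.0275]
rib [ 0.5918 -0.0248]
[0.60036825 0.00135399 0.066     ] 71.8
tray [0.5045 0.0971]
tray [0.6594 0.0737]
tray [ 0.6321 -0.1099]
tray [ 0.4767 -0.0878]
[ 0.56819976 -0.00671177  0.025     ] -8.6 -8.1 -8.5
```

>>> jog_arm([
  [-1.0,-0.55,2,0.008,-0.01,0.008,1],
  [-0.2,-0.1,2,0,0,0,1],
  [0,0,0,0,0,0,1],
  [0,0,0,0,0,0,1],
])

```text
clock: 17.25
eef_pos: [0.5368, 0.0446, 0.1991]
tcp_rot: [[0.135, 0.991, 0.001], [0.991, -0.135, 0.001], [0.001, 0.001, -1.0]]
contact_force: [0.9, 0.3, 0.2]
finger_gap: 0.997
```

Run:
```python
from h import *
go(.5365,.0385,.1,-8.4)
```

```text
t 17.25 p [0.5368 0.0446 0.1991] az -7.77 gap 0.997 F [0.9 0.3 0.2] | d [-0.62  0.04  9.91] n 3.0 turn 0.011 tilt [ 0.001 -0.001]
```

>>> jog_arm([
  [-0.5,0.05,2,0,0,0.011,1],
  [-0.15,0,3,0,0,0,1],
  [0,0,3,0,0,0,1],
  [0,0,1,0,0,0,1],
  [0,0,0,0,0,0,1],
  [0,0,0,0,0,0,0.5],
])

```text
clock: 17.85
eef_pos: [0.5433, 0.0422, 0.1127]
tcp_rot: [[0.14, 0.99, 0.013], [0.99, -0.14, 0.004], [0.006, 0.013, -1.0]]
contact_force: [-0.6, -0.6, -0.2]
finger_gap: 0.943
```

Run:
```python
from h import *
go(.5365,.0385,.1,-8.4)
```

```text
t 17.85 p [0.5433 0.0422 0.1127] az -8.07 gap 0.943 F [-0.6 -0.6 -0.2] | d [-0.47 -0.64  1.26] n 1.0 turn 0.006 tilt [ 0.013 -0.006]
```

>>> jog_arm([
  [-0.4,-0.6,1.0,0.013,-0.006,0.006,0.3],
  [0,0,0,0,0,0,0.3],
  [0,0,0,0,0,0,0.3],
])

```text
clock: 18.15
eef_pos: [0.5387, 0.0392, 0.1048]
tcp_rot: [[0.146, 0.989, 0.004], [0.989, -0.146, 0.001], [0.001, 0.004, -1.0]]
contact_force: [-0.1, -0.1, -0.2]
finger_gap: 0.696
```

Run:
```python
from h import *
go(.5365,.0385,.1,-8.4)
```

```text
t 18.15 p [0.5387 0.0392 0.1048] az -8.41 gap 0.696 F [-0.1 -0.1 -0.2] | d [-0.1  -0.21  0.48] n 1.0 turn -0.0 tilt [ 0.004 -0.001]
```

>>> jog_arm([
  [-0.1,-0.2,0.4,0.004,-0.001,0,0.2],
  [0,0,0,0,0,0,0.2],
  [0,0,0,0,0,0,0.0],
  [0,0,0,0,0,0,-0.3],
  [0,0,0,0,0,0,-1],
  [0,0,0,0,0,0,-1],
  [0,0,0,0,0,0,-1],
  [0,0,0,0,0,0,-1],
])

```text
clock: 18.95
eef_pos: [0.5367, 0.0385, 0.1012]
tcp_rot: [[0.146, 0.989, 0.0], [0.989, -0.146, 0.001], [0.001, 0.0, -1.0]]
contact_force: [-0.3, 0.7, -0.2]
finger_gap: 0.477
```

Run:
```python
from h import *
go(.51,.27,.15,-8.4)
```

```text
t 18.95 p [0.5367 0.0385 0.1012] az -8.41 gap 0.477 F [-0.3  0.7 -0.2] | d [22.51 -6.02 -4.86] n 5.0 turn -0.0 tilt [ 0.    -0.001]
```

>>> jog_arm([
  [0,0,0,0,0,0,-1],
  [0,0,-0.5,0,0,0,-1],
  [0,0,-1.5,0,0,0,-1],
  [0,0,-2.5,0,0,0,-1],
  [0,0,-1.5,0,0,0,-1],
  [1.5,-0.5,0,0,0,0,-1],
  [3,-0.9,0,0,0,0,-1],
  [3.5,-1.1,0,0,0,0,-1],
  [3.5,-1.1,0,0,0,0,-1],
  [3,-0.9,0,0,0,0,-1],
  [2,-0.5,0,0,0,0,-1],
  [0.5,0,0,0,0,0,-1],
  [0,0,0,0,0,0,-1],
])

```text
clock: 20.25
eef_pos: [0.5075, 0.2181, 0.1624]
tcp_rot: [[0.15, 0.989, -0.008], [0.989, -0.15, -0.003], [-0.004, -0.007, -1.0]]
contact_force: [-0.4, -0.9, -3.7]
finger_gap: 0.478
```

Run:
```python
from h import *
go(.51,.215,.1035,-8.4)
```

```text
t 20.25 p [0.5075 0.2181 0.1624] az -8.64 gap 0.478 F [-0.4 -0.9 -3.7] | d [-0.25  0.34  5.88] n 2.0 turn -0.004 tilt [-0.007  0.004]
```

>>> jog_arm([
  [-0.3,0,2,-0.005,0.004,0,-1],
  [0,-0.2,2,0,0,0,-1],
  [0,0,1,0,0,0,-1],
  [0,0,0.2,0,0,0,-1],
  [0,0,0,0,0,0,-1],
  [0,0,0,0,0,0,-1],
])

```text
clock: 20.85
eef_pos: [0.5079, 0.207, 0.1107]
tcp_rot: [[0.159, 0.987, 0.001], [0.987, -0.159, -0.003], [-0.003, 0.002, -1.0]]
contact_force: [-0.4, 0.4, -3.8]
finger_gap: 0.478
```

Run:
```python
from h import *
go(.51,.215,.1035,-8.4)
```

```text
t 20.85 p [0.5079 0.207  0.1107] az -9.17 gap 0.478 F [-0.4  0.4 -3.8] | d [0.83 0.08 0.72] n 1.0 turn -0.013 tilt [0.002 0.003]
```

>>> jog_arm([
  [0.8,0,0.3,0.002,0.003,-0.013,-1],
  [0,0,0.2,0,0,0,-1],
  [0,0,0.2,0,0,0,-1],
  [0,0,0.1,0,0,0,-1],
  [0,0,0,0,0,0,-1],
])

```text
clock: 21.35
eef_pos: [0.5108, 0.2164, 0.1038]
tcp_rot: [[0.145, 0.989, 0.003], [0.989, -0.145, 0.002], [0.003, 0.003, -1.0]]
contact_force: [-0.2, -0.1, -3.1]
finger_gap: 0.477
```

Run:
```python
from h import *
go(.51,.215,.1032,-8.4)
```

```text
t 21.35 p [0.5108 0.2164 0.1038] az -8.31 gap 0.477 F [-0.2 -0.1 -3.1] | d [-0.15 -0.06  0.06] n 1.0 turn 0.002 tilt [ 0.003 -0.003]
```

>>> jog_arm([
  [0,0,0.15,0.003,-0.003,0,-1],
  [0,0,0,0,0,0,-1],
  [0,0,0,0,0,0,0.5],
  [0,0,0,0,0,0,0.5],
  [0,0,0,0,0,0,0.5],
  [0,0,0,0,0,0,0.5],
  [0,0,-1,0,0,0,1],
  [0,0,-3,0,0,0,1],
  [0,0,-3,0,0,0,1],
  [0,0,0,0,0,0,1],
])

```text
clock: 22.35
eef_pos: [0.5126, 0.216, 0.178]
tcp_rot: [[0.146, 0.989, 0.002], [0.989, -0.146, 0.0], [0.001, 0.002, -1.0]]
contact_force: [0.4, 0.3, 0.1]
finger_gap: 0.993
```

Run:
```python
from h import *
go(.5265,-.040,.17,-8.4)
```

```text
t 22.35 p [0.5126 0.216  0.178 ] az -8.4 gap 0.993 F [0.4 0.3 0.1] | d [-25.12   5.12   0.79] n 6.0 turn -0.0 tilt [ 0.002 -0.001]
```

>>> jog_arm([
  [-3.5,0.7,0,0,0,0,1],
  [-4.5,0.9,0,0,0,0,1],
  [-4.5,0.9,0,0,0,0,1],
  [-4.5,0.9,0,0,0,0,1],
  [-4,0.8,0,0,0,0,1],
  [-2.5,0.6,0,0,0,0,1],
  [-1,0.2,0,0,0,0,1],
  [0,0,0,0,0,0,1],
  [0,0,0,0,0,0,1],
])

```text
clock: 23.25
eef_pos: [0.5276, -0.0379, 0.178]
tcp_rot: [[0.139, 0.99, 0.005], [0.99, -0.139, 0.004], [0.004, 0.004, -1.0]]
contact_force: [0.8, 0.5, 0.1]
finger_gap: 1.001
```

Run:
```python
from h import *
go(.5265,-.040,.1,-8.4);c=shot('wrist','w8',(156,134,356,284));go(.5265,-.040,.1,-8.4)
```

```text
t 23.25 p [ 0.5276 -0.0379  0.178 ] az -7.99 gap 1.001 F [0.8 0.5 0.1] | d [-0.26 -0.12  7.8 ] n 2.0 turn 0.007 tilt [ 0.004 -0.004]
w8 scale 4.0 off 156 134
t 23.3 p [ 0.5276 -0.0376  0.178 ] az -7.94 gap 0.998 F [0.3 0.6 0.9] | d [-0.29 -0.11  7.8 ] n 2.0 turn 0.008 tilt [ 0.004 -0.004]
```

View pics/w8.png

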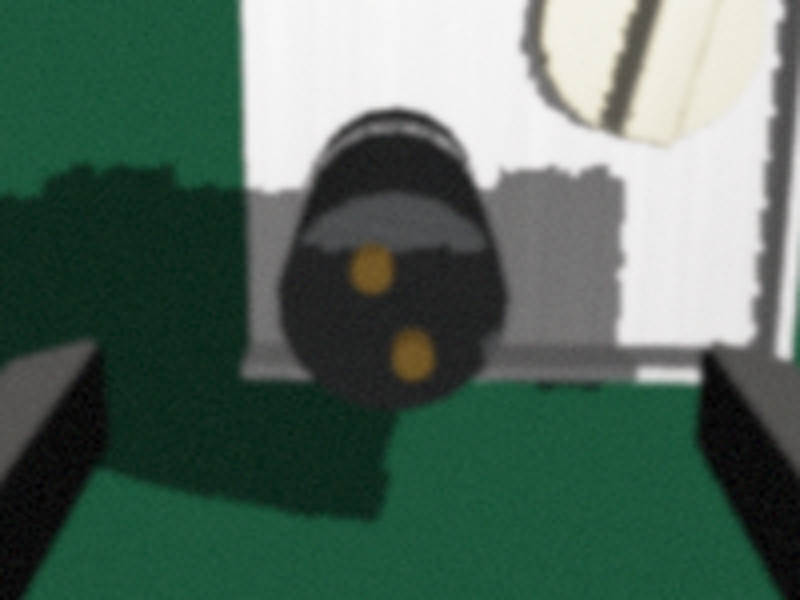

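Run:
```python
from h import *
c=load('w8');k=4;o=(156,134)
P(c,'top',(393,300),.122,k,o)
a=[P(c,'st',p,.13,k,o) for p in [(372,269),(412,355)]];print(np.mean(a,0))
P(c,'topL',(280,298),.122,k,o);P(c,'topR',(506,298),.122,k,o)
```

```text
top [ 0.5261 -0.0404]
st [ 0.5232 -0.0309]
st [ 0.5286 -0.0498]
[ 0.52591909 -0.04037007  0.13      ]
topL [ 0.5032 -0.0367]
topR [ 0.5491 -0.0432]
```

>>> jog_arm([
  [-0.3,-0.1,2.5,0.004,-0.004,0.008,1],
  [0,-0.2,2.5,0,0,0,1],
  [0,-0.2,1.5,0,0,0,1],
  [0,0,0.5,0,0,0,0.5],
  [0,0,0,0,0,0,0.5],
  [0,0,0,0,0,0,0.4],
])

```text
clock: 23.9
eef_pos: [0.5241, -0.0279, 0.106]
tcp_rot: [[0.13, 0.992, 0.001], [0.992, -0.13, 0.005], [0.005, 0.001, -1.0]]
contact_force: [0.9, 0.2, -0.4]
finger_gap: 0.779
```

Run:
```python
from h import *
go(.526,-.041,.094,-8.4)
```

```text
t 23.9 p [ 0.5241 -0.0279  0.106 ] az -7.45 gap 0.779 F [ 0.9  0.2 -0.4] | d [-1.28  0.35  1.2 ] n 1.0 turn 0.017 tilt [ 0.001 -0.005]
```

>>> jog_arm([
  [-1.2,0.3,0.5,0.001,-0.005,0.017,0.4],
  [0,0,0.5,0,0,0,0.4],
  [0,0,0,0,0,0,0.4],
  [0,0,0,0,0,0,0.4],
])

```text
clock: 24.3
eef_pos: [0.5276, -0.0413, 0.0971]
tcp_rot: [[0.148, 0.989, 0.004], [0.989, -0.148, -0.001], [-0.0, 0.004, -1.0]]
contact_force: [0.6, 0.2, -0.0]
finger_gap: 0.699
```

Run:
```python
from h import *
go(.526,-.041,.094,-8.4)
```

```text
t 24.3 p [ 0.5276 -0.0413  0.0971] az -8.48 gap 0.699 F [ 0.6  0.2 -0. ] | d [ 0.   -0.17  0.31] n 1.0 turn -0.001 tilt [0.004 0.   ]
```

>>> jog_arm([
  [0,-0.15,0.2,0.004,0,0,0.2],
  [0,0,0,0,0,0,0.1],
  [0,0,0,0,0,0,-0.2],
  [0,0,0,0,0,0,-1],
  [0,0,0,0,0,0,-1],
  [0,0,0,0,0,0,-1],
  [0,0,0,0,0,0,-1],
])

```text
clock: 25.0
eef_pos: [0.5259, -0.0411, 0.0952]
tcp_rot: [[0.148, 0.989, -0.0], [0.989, -0.148, 0.0], [0.0, -0.0, -1.0]]
contact_force: [0.1, -0.3, 0.0]
finger_gap: 0.505
```

Run:
```python
from h import *
go(.51,.288,.155,-8.4)
```

```text
t 25.0 p [ 0.5259 -0.0411  0.0952] az -8.5 gap 0.505 F [ 0.1 -0.3  0. ] | d [32.31 -6.44 -5.97] n 7.0 turn -0.002 tilt [-0. -0.]
```

>>> jog_arm([
  [0,0,-0.5,0,0,0,-1],
  [0,0,-1.5,0,0,0,-1],
  [0,0,-3,0,0,0,-1],
  [0,0,-4,0,0,0,-1],
  [0,0,-4,0,0,0,-1],
  [0,0,-3,0,0,0,-1],
  [0.5,0,-1,0,0,0,-1],
  [2.5,-0.5,0,0,0,0,-1],
  [4,-0.8,0,0,0,0,-1],
  [4,-0.8,0,0,0,0,-1],
  [4,-0.8,0,0,0,0,-1],
  [4,-0.8,0,0,0,0,-1],
  [4,-0.8,0,0,0,0,-1],
  [4,-0.8,0,0,0,0,-1],
  [3,-0.6,0,0,0,0,-1],
  [1.5,-0.3,0,0,0,0,-1],
  [0.5,0,0,0,0,0,-1],
  [0,0,0,0,0,0,-1],
  [0,0,0,0,0,0,-1],
])

```text
clock: 26.9
eef_pos: [0.4968, 0.2968, 0.254]
tcp_rot: [[0.152, 0.988, -0.037], [0.988, -0.153, -0.009], [-0.015, -0.035, -0.999]]
contact_force: [0.1, 0.0, -4.0]
finger_gap: 0.507
```

Run:
```python
from h import *
go(.51,.288,.0975,-8.4)
```

```text
t 26.9 p [0.4968 0.2968 0.254 ] az -8.79 gap 0.507 F [ 0.1  0.  -4. ] | d [-0.43  1.99 15.6 ] n 4.0 turn -0.007 tilt [-0.035  0.015]
```

>>> jog_arm([
  [-0.4,1.0,0,-0.035,0.015,-0.007,-1],
  [0,0.3,0,0,0,0,-1],
  [0,0,2,0,0,0,-1],
  [0,0,3,0,0,0,-1],
  [0,0,3,0,0,0,-1],
  [0,0,2,0,0,0,-1],
  [0,0,0.5,0,0,0,-1],
  [0,0,0,0,0,0,-1],
  [0,0,0,0,0,0,-1],
])

```text
clock: 27.8
eef_pos: [0.5155, 0.2777, 0.1499]
tcp_rot: [[0.167, 0.986, 0.002], [0.986, -0.167, -0.001], [-0.0, 0.002, -1.0]]
contact_force: [0.5, 0.0, -4.1]
finger_gap: 0.507
```

Run:
```python
from h import *
go(.51,.29,.0975,-8.4)
```

```text
t 27.8 p [0.5155 0.2777 0.1499] az -9.61 gap 0.507 F [ 0.5  0.  -4.1] | d [ 1.12 -0.76  5.24] n 2.0 turn -0.021 tilt [0.002 0.   ]
```

>>> jog_arm([
  [1.2,-0.5,0.5,0.002,0,-0.021,-1],
  [0.2,0,2,0,0,0,-1],
  [0.1,0,1.3,0,0,0,-1],
  [0,0,0.3,0,0,0,-1],
  [0,0,0,0,0,0,-1],
])

```text
clock: 28.3
eef_pos: [0.5156, 0.299, 0.1116]
tcp_rot: [[0.141, 0.99, 0.007], [0.99, -0.141, 0.006], [0.007, 0.006, -1.0]]
contact_force: [-0.9, -0.3, -5.3]
finger_gap: 0.506
```

Run:
```python
from h import *
go(.51,.29,.0972,-8.4)
```

```text
t 28.3 p [0.5156 0.299  0.1116] az -8.11 gap 0.506 F [-0.9 -0.3 -5.3] | d [-0.98 -0.43  1.43] n 1.0 turn 0.005 tilt [ 0.006 -0.007]
```

>>> jog_arm([
  [-0.7,-0.3,0.4,0.006,-0.007,0,-1],
  [0,0,0.4,0,0,0,-1],
  [0,0,0.3,0,0,0,-1],
  [0,0,0,0,0,0,-1],
])

```text
clock: 28.7
eef_pos: [0.5122, 0.2921, 0.1012]
tcp_rot: [[0.141, 0.99, 0.001], [0.99, -0.141, 0.001], [0.001, 0.001, -1.0]]
contact_force: [-0.9, 0.5, -5.6]
finger_gap: 0.504
```

Run:
```python
from h import *
go(.51,.29,.0972,-8.4)
```

```text
t 28.7 p [0.5122 0.2921 0.1012] az -8.12 gap 0.504 F [-0.9  0.5 -5.6] | d [-0.24 -0.19  0.4 ] n 1.0 turn 0.005 tilt [ 0.001 -0.001]
```

>>> jog_arm([
  [0,0,0.25,0,0,0,-1],
  [0,0,0.15,0,0,0,-1],
  [0,0,0.1,0,0,0,-1],
  [0,0,0,0,0,0,-1],
])

```text
clock: 29.1
eef_pos: [0.513, 0.2925, 0.0975]
tcp_rot: [[0.141, 0.99, 0.003], [0.99, -0.141, 0.002], [0.003, 0.002, -1.0]]
contact_force: [0.3, -0.1, -4.0]
finger_gap: 0.505
```

Run:
```python
from h import *
go(.51,.29,.0972,-8.4)
```

```text
t 29.1 p [0.513  0.2925 0.0975] az -8.13 gap 0.505 F [ 0.3 -0.1 -4. ] | d [-0.29 -0.27  0.03] n 1.0 turn 0.005 tilt [ 0.002 -0.003]
```

>>> jog_arm([
  [0,0,0.1,0,0,0,-1],
  [0,0,0,0,0,0,0.2],
  [0,0,0,0,0,0,0.5],
  [0,0,0,0,0,0,0.5],
  [0,0,0,0,0,0,0.5],
  [0,0,0,0,0,0,0.5],
  [0,0,-1,0,0,0,0.5],
  [0,0,-3,0,0,0,0.5],
  [0,0,-4,0,0,0,0.5],
  [-2,1.1,0,0,0,0.03,0],
  [-4,2,0,0,0,0.03,0],
  [-4.3,2,0,0,0,0.03,0],
  [-4.3,2,0,0,0,0.03,0],
  [-4.3,2,0,0,0,0.03,0],
  [-4.3,1.5,0,0,0,0.03,0],
  [-3,1,0,0,0,0,0],
  [-1,0,0,0,0,0,0],
  [0,0,0,0,0,0,0],
  [0,0,0,0,0,0,0],
])

```text
clock: 31.0
eef_pos: [0.568, -0.0034, 0.1879]
tcp_rot: [[0.317, 0.948, 0.018], [0.948, -0.318, 0.008], [0.013, 0.014, -1.0]]
contact_force: [-0.1, 1.1, -0.1]
finger_gap: 0.503
```

Run:
```python
from h import *
go(.5985,0,.15,-19)
```

```text
t 31.0 p [ 0.568  -0.0034  0.1879] az -18.52 gap 0.503 F [-0.1  1.1 -0.1] | d [1.23 2.73 3.85] n 2.0 turn 0.008 tilt [ 0.014 -0.013]
```

>>> jog_arm([
  [0.6,2,1.0,0.014,-0.013,0.008,0],
  [0.4,0.6,1.5,0,0,0,0],
  [0,0,1,0,0,0,0],
  [0,0,0,0,0,0,0],
  [0,0,0,0,0,0,0],
])

```text
clock: 31.5
eef_pos: [0.5945, 0.0085, 0.1502]
tcp_rot: [[0.313, 0.95, -0.004], [0.95, -0.313, 0.005], [0.004, -0.005, -1.0]]
contact_force: [0.1, -0.0, -0.2]
finger_gap: 0.496
```

Run:
```python
from h import *
go(.5985,0,.15,-19);c=shot('wrist','w9',(156,104,356,254))
r=tip_of('wrist','sensor')
if r: print(r[0]['pixel'],r[0]['conf'],at(c,r[0]['pixel'],.004))
go(.5985,0,.15,-19)
```

```text
t 31.5 p [0.5945 0.0085 0.1502] az -18.26 gap 0.496 F [ 0.1 -0.  -0.2] | d [-0.68  0.64  0.02] n 1.0 turn 0.013 tilt [-0.005 -0.004]
w9 scale 4.0 off 156 104
[263.6, 190.0] 0.97 [ 0.59897832 -0.0028935   0.004     ]
t 31.6 p [0.5948 0.0081 0.1507] az -18.29 gap 0.498 F [0.3 1.1 1.2] | d [-0.65  0.61  0.07] n 1.0 turn 0.012 tilt [-0.005 -0.004]
```

View pics/w9.png

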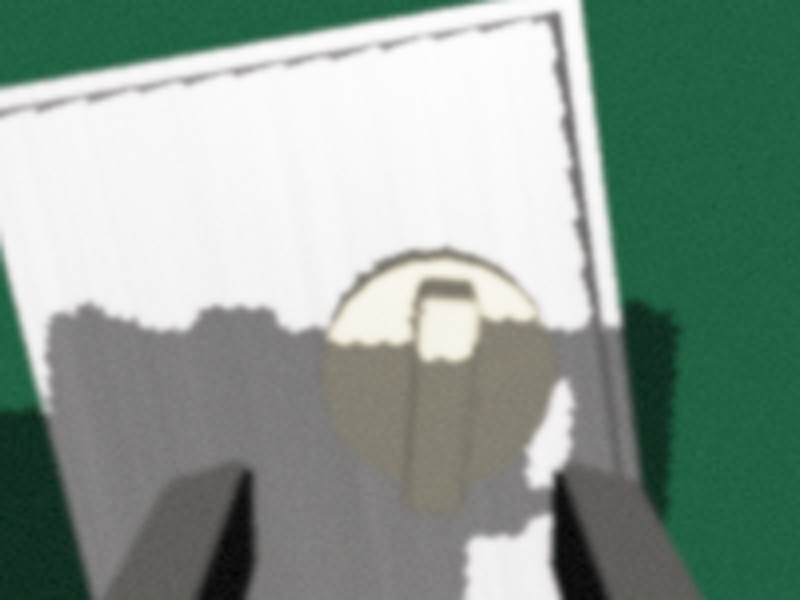

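Run:
```python
from h import *
c=load('w9');k=4;o=(156,104)
r=[P(c,'rib',p,.066,k,o) for p in [(448,298),(435,510)]];print(np.mean(r,0),az(r[1],r[0]),np.linalg.norm(r[0]-r[1]))
P(c,'cap',(438,371),.038,k,o)
go(.599,-.002,.15,-20)
```

```text
rib [0.6097 0.0212]
rib [ 0.5914 -0.0261]
[ 0.60052546 -0.00244746  0.066     ] 68.9 0.050794924257568305
cap [ 0.6007 -0.0018]
t 31.6 p [0.5948 0.0081 0.1507] az -18.29 gap 0.498 F [0.3 1.1 1.2] | d [-0.83  0.72  0.06] n 1.0 turn 0.03 tilt [-0.005 -0.004]
```

>>> jog_arm([
  [-0.8,0.8,0,-0.005,-0.004,0.035,0],
  [-0.2,0,2,0,0,0,0],
  [-0.2,-0.1,3,0,0,0,0],
  [-0.1,0,2,0,0,0,0],
  [0,0,0.5,0,0,0,0],
  [0,0,0,0,0,0,0],
  [0,0,0,0,0,0,0],
])

```text
clock: 32.3
eef_pos: [0.6022, -0.0131, 0.0789]
tcp_rot: [[0.359, 0.933, 0.012], [0.933, -0.359, -0.004], [0.001, 0.012, -1.0]]
contact_force: [0.6, 0.3, -0.3]
finger_gap: 0.498
```

Run:
```python
from h import *
go(.6005,-.0025,.0425,-20.5)
```

```text
t 32.3 p [ 0.6022 -0.0131  0.0789] az -21.07 gap 0.498 F [ 0.6  0.3 -0.3] | d [ 0.93 -0.58  3.63] n 1.0 turn -0.01 tilt [ 0.012 -0.001]
```

>>> jog_arm([
  [0.8,-0.5,0.5,0.012,-0.001,-0.01,-0.2],
  [0,0,1.2,0,0,0,-0.3],
  [0,0,1.0,0,0,0,-0.3],
  [0,0,0.3,0,0,0,-0.3],
  [0,0,0,0,0,0,-0.3],
])

```text
clock: 32.8
eef_pos: [0.6023, -0.0024, 0.0487]
tcp_rot: [[0.348, 0.937, 0.004], [0.937, -0.348, 0.0], [0.001, 0.003, -1.0]]
contact_force: [-0.6, 0.1, -0.1]
finger_gap: 0.348
```

Run:
```python
from h import *
go(.6005,-.0025,.0425,-20.5)
```

```text
t 32.8 p [ 0.6023 -0.0024  0.0487] az -20.39 gap 0.348 F [-0.6  0.1 -0.1] | d [-0.07 -0.17  0.62] n 1.0 turn 0.002 tilt [ 0.003 -0.001]
```

>>> jog_arm([
  [-0.05,-0.15,0.4,0.003,-0.001,0,-0.3],
  [0,0,0.15,0,0,0,-0.3],
  [0,0,0,0,0,0,-0.5],
  [0,0,0,0,0,0,-1],
  [0,0,0,0,0,0,-1],
  [0,0,0,0,0,0,-1],
  [0,0,0,0,0,0,-1],
  [0,0,0,0,0,0,-1],
])

```text
clock: 33.6
eef_pos: [0.6007, -0.0029, 0.043]
tcp_rot: [[0.349, 0.937, 0.001], [0.937, -0.349, -0.0], [0.0, 0.001, -1.0]]
contact_force: [0.6, 0.6, -0.4]
finger_gap: 0.15
```

Run:
```python
from h import *
go(.5188,-.3015,.17,92)
```

```text
t 33.6 p [ 0.6007 -0.0029  0.043 ] az -20.43 gap 0.15 F [ 0.6  0.6 -0.4] | d [-30.84   2.75 -12.7 ] n 7.0 turn -1.962 tilt [ 0.001 -0.   ]
```

>>> jog_arm([
  [0,0,-0.5,0,0,0,-1],
  [0,0,-2,0,0,0,-1],
  [0,0,-4,0,0,0,-1],
  [0,0,-4,0,0,0,-1],
  [-2,0.2,-2,0,0,0,-1],
  [-4,0.4,0,0,0,0,-1],
  [-4.3,0.4,0,0,0,0,-1],
  [-4.3,0.4,0,0,0,0,-1],
  [-4.3,0.4,0,0,0,0,-1],
  [-4.3,0.4,0,0,0,0,-1],
  [-3.5,0.3,0,0,0,0,-1],
  [-2,0.2,0,0,0,0,-1],
  [-1,0,0,0,0,0,-1],
  [0,0,0,0,0,0,-1],
])

```text
clock: 35.0
eef_pos: [0.5212, -0.3002, 0.1775]
tcp_rot: [[0.345, 0.939, 0.005], [0.939, -0.345, -0.002], [-0.0, 0.005, -1.0]]
contact_force: [-0.9, -0.4, -1.1]
finger_gap: 0.151
```

>>> jog_arm([
  [0,0,0,0,0,-0.14,-1],
  [0,0,0,0,0,-0.145,-1],
  [0,0,0,0,0,-0.145,-1],
  [0,0,0,0,0,-0.145,-1],
  [0,0,0,0,0,-0.145,-1],
  [0,0,0,0,0,-0.145,-1],
  [0,0,0,0,0,-0.145,-1],
  [0,0,0,0,0,-0.145,-1],
  [0,0,0,0,0,-0.145,-1],
  [0,0,0,0,0,-0.145,-1],
  [0,0,0,0,0,-0.145,-1],
  [0,0,0,0,0,-0.145,-1],
  [0,0,0,0,0,-0.145,-1],
  [0,0,0,0,0,0,-1],
  [0,0,0,0,0,0,-1],
])

```text
clock: 36.5
eef_pos: [0.532, -0.267, 0.1778]
tcp_rot: [[-1.0, -0.026, 0.004], [-0.026, 1.0, 0.015], [-0.004, 0.014, -1.0]]
contact_force: [0.4, 0.3, -1.3]
finger_gap: 0.147
```

Run:
```python
from h import *
go(.5188,-.3015,.16,92);print(sensors.sense()['joint_pos'].round(2))
```

```text
t 36.5 p [ 0.532  -0.267   0.1778] az 91.49 gap 0.147 F [ 0.4  0.3 -1.3] | d [ 1.42 -3.44  1.72] n 1.0 turn -0.009 tilt [0.014 0.004]
[ 0.43  0.58 -0.01  1.7  -0.01  0.86  2.03]
```

Run:
```python
from h import *
c=shot('wrist','w10')
print(proj(c,(.5188,-.3015,.061))*1.5625)
r=tip_of('wrist','socket')
if r: print(r[0]['pixel'],r[0]['conf'],at(c,r[0]['pixel'],.05))
r=tip_of('wrist','sensor')
if r: print(r[0]['pixel'],r[0]['conf'],at(c,r[0]['pixel'],.139))
go(.5188,-.3015,.16,92)
```

```text
w10 scale 1.5625 off 0 0
[344.83301215 272.11025697]
[216.8, 169.5] 0.61 [ 0.51627847 -0.30660292  0.05      ]
[255.2, 213.9] 0.61 [ 0.53299984 -0.26742318  0.139     ]
t 36.65 p [ 0.5318 -0.2678  0.1777] az 91.52 gap 0.147 F [ 0.3  1.  -1.7] | d [ 1.39 -3.36  1.72] n 1.0 turn -0.008 tilt [0.014 0.004]
```

View pics/w10.png

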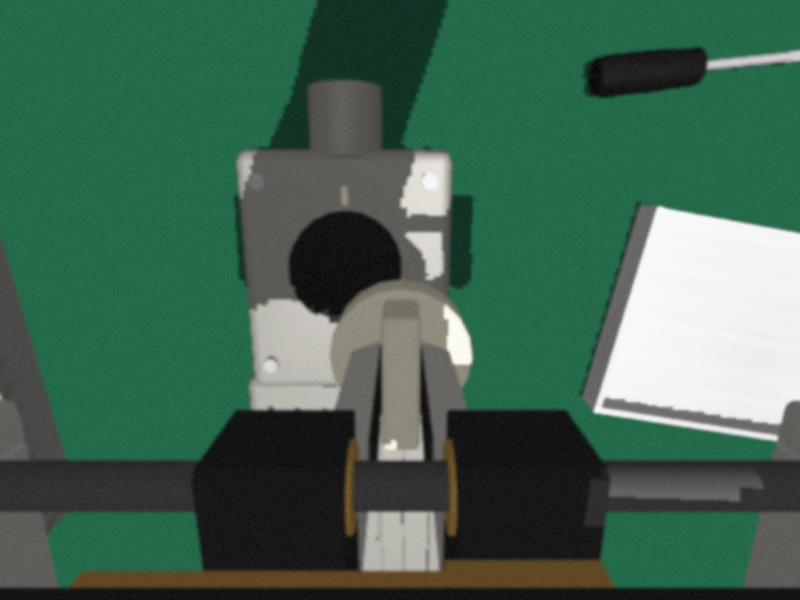

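>>> jog_arm([
  [0.6,-1.5,0.5,0.014,0.004,-0.006,-1],
  [0.6,-1.4,0.5,0,0,0,-1],
  [0.1,-0.3,0.2,0,0,0,-1],
  [0,0,0,0,0,0,-1],
  [0,0,0,0,0,0,-1],
  [0,0,0,0,0,0,-1],
])

```text
clock: 37.25
eef_pos: [0.5174, -0.3045, 0.1637]
tcp_rot: [[-1.0, -0.028, -0.002], [-0.028, 1.0, -0.002], [0.002, -0.002, -1.0]]
contact_force: [0.2, 0.5, -0.0]
finger_gap: 0.149
```

Run:
```python
from h import *
go(.5185,-.3015,.12,91.8)
```

```text
t 37.25 p [ 0.5174 -0.3045  0.1637] az 91.58 gap 0.149 F [ 0.2  0.5 -0. ] | d [-0.13  0.3   4.37] n 1.0 turn -0.004 tilt [-0.002 -0.002]
```

>>> jog_arm([
  [-0.1,0.3,1.5,-0.002,-0.002,-0.004,-1],
  [0,0,2,0,0,0,-1],
  [0,0,1,0,0,0,-1],
  [0,0,0,0,0,0,-1],
  [0,0,0,0,0,0,-1],
  [0,0,0,0,0,0,-1],
])

```text
clock: 37.85
eef_pos: [0.521, -0.3006, 0.1196]
tcp_rot: [[-0.999, -0.034, 0.004], [-0.034, 0.999, -0.001], [-0.004, -0.001, -1.0]]
contact_force: [0.4, 0.7, -0.4]
finger_gap: 0.148
```

Run:
```python
from h import *
go(.5185,-.3015,.108,91.8)
```

```text
t 37.85 p [ 0.521  -0.3006  0.1196] az 91.92 gap 0.148 F [ 0.4  0.7 -0.4] | d [ 0.26 -0.08  1.16] n 1.0 turn 0.002 tilt [-0.001  0.004]
```

>>> jog_arm([
  [0.25,-0.1,0.6,-0.001,0.004,0,-1],
  [0,0,0.4,0,0,0,-1],
  [0,0,0,0,0,0,-1],
  [0,0,0,0,0,0,-1],
])

```text
clock: 38.25
eef_pos: [0.5193, -0.3024, 0.1104]
tcp_rot: [[-0.999, -0.033, 0.003], [-0.033, 0.999, -0.002], [-0.003, -0.002, -1.0]]
contact_force: [-0.1, 0.2, -0.9]
finger_gap: 0.148
```

Run:
```python
from h import *
go(.5185,-.3015,.092,91.8)
```

```text
t 38.25 p [ 0.5193 -0.3024  0.1104] az 91.91 gap 0.148 F [-0.1  0.2 -0.9] | d [0.08 0.1  1.84] n 1.0 turn 0.002 tilt [-0.002  0.003]
```

>>> jog_arm([
  [0.08,0.1,0.5,-0.002,0.003,0,-1],
  [0,0,0.5,0,0,0,-1],
  [0,0,0.3,0,0,0,-1],
  [0,0,0,0,0,0,-1],
])

```text
clock: 38.65
eef_pos: [0.5185, -0.3013, 0.0963]
tcp_rot: [[-0.999, -0.033, -0.001], [-0.033, 0.999, 0.001], [0.001, 0.001, -1.0]]
contact_force: [-0.2, 0.0, -2.6]
finger_gap: 0.146
```

Run:
```python
from h import *
go(.5185,-.3015,.089,91.8)
```

```text
t 38.65 p [ 0.5185 -0.3013  0.0963] az 91.91 gap 0.146 F [-0.2  0.  -2.6] | d [-0.   -0.02  0.73] n 1.0 turn 0.002 tilt [ 0.001 -0.001]
```

>>> jog_arm([
  [0,0,0.3,0,0,0,-1],
  [0,0,0.3,0,0,0,-1],
  [0,0,0.15,0,0,0,-1],
  [0,0,0.1,0,0,0,-1],
])

```text
clock: 39.05
eef_pos: [0.5186, -0.3014, 0.0888]
tcp_rot: [[-0.999, -0.033, -0.0], [-0.033, 0.999, 0.0], [0.0, 0.0, -1.0]]
contact_force: [-3.3, 1.7, 12.9]
finger_gap: 0.146
```

Run:
```python
from h import *
go(.5185,-.3015,.089,91.8)
```

```text
t 39.05 p [ 0.5186 -0.3014  0.0888] az 91.9 gap 0.146 F [-3.3  1.7 12.9] | d [ 0.01 -0.01 -0.02] n 1.0 turn 0.002 tilt [ 0. -0.]
```

>>> jog_arm([
  [0,0,0,0,0,0.06,-1],
  [0,0,0,0,0,0.08,-1],
  [0,0,0,0,0,0.08,-1],
  [0,0,0,0,0,0,-1],
])

```text
clock: 39.45
eef_pos: [0.5191, -0.3017, 0.0895]
tcp_rot: [[-0.981, 0.194, 0.001], [0.194, 0.981, 0.0], [-0.001, 0.0, -1.0]]
contact_force: [-0.0, -0.1, -0.4]
finger_gap: 0.146
```

Run:
```python
from h import *
go(.5185,-.3015,.089,1.8);print(sensors.sense()['torque'].round(2))
```

```text
t 39.45 p [ 0.5191 -0.3017  0.0895] az 78.84 gap 0.146 F [-0.  -0.1 -0.4] | d [0.06 0.   0.05] n 1.0 turn 1.345 tilt [0.    0.001]
[-0.02 -0.02  0.03]
```

>>> jog_arm([
  [0.05,0,0.05,0,0,0.1,-1],
  [0,0,0.02,0,0,0.1,-1],
  [0,0,0,0,0,0.1,-1],
  [0,0,0,0,0,0.08,-1],
  [0,0,0,0,0,0,-1],
])

```text
clock: 39.95
eef_pos: [0.5189, -0.3018, 0.0888]
tcp_rot: [[-0.837, 0.547, 0.002], [0.547, 0.837, -0.0], [-0.002, 0.001, -1.0]]
contact_force: [-0.5, -0.2, -0.1]
finger_gap: 0.148
```

Run:
```python
from h import *
go(.5185,-.3015,.089,1.8);print(sensors.sense()['torque'].round(2))
```

```text
t 39.95 p [ 0.5189 -0.3018  0.0888] az 56.84 gap 0.148 F [-0.5 -0.2 -0.1] | d [ 0.05 -0.   -0.02] n 1.0 turn 0.961 tilt [0.001 0.002]
[-0.02 -0.01  0.01]
```

>>> jog_arm([
  [0.05,0,0,0.001,0.002,0.1,-1],
  [0,0,0,0,0,0.1,-1],
  [0,0,0,0,0,0.1,-1],
  [0,0,0,0,0,0.1,-1],
  [0,0,0,0,0,0.08,-1],
  [0,0,0,0,0,0,-1],
])

```text
clock: 40.55
eef_pos: [0.5193, -0.301, 0.0888]
tcp_rot: [[-0.493, 0.87, 0.001], [0.87, 0.493, 0.001], [0.0, 0.001, -1.0]]
contact_force: [-0.4, -0.3, -0.0]
finger_gap: 0.144
```

Run:
```python
from h import *
go(.5185,-.3015,.089,1.8);print(sensors.sense()['torque'].round(2))
```

```text
t 40.55 p [ 0.5193 -0.301   0.0888] az 29.52 gap 0.144 F [-0.4 -0.3 -0. ] | d [-0.   -0.09 -0.02] n 1.0 turn 0.484 tilt [ 0.001 -0.   ]
[-0.13  0.13  0.  ]
```

Now turn on, slightly past the stop with watching the moment.

>>> jog_arm([
  [0,-0.08,0,0,0,0.1,-1],
  [0,0,0,0,0,0.1,-1],
  [0,0,0,0,0,0.1,-1],
  [0,0,0,0,0,0.08,-1],
  [0,0,0,0,0,0.05,-1],
  [0,0,0,0,0,0.03,-1],
  [0,0,0,0,0,0.03,-1],
])

```text
clock: 41.25
eef_pos: [0.5194, -0.3012, 0.0889]
tcp_rot: [[-0.035, 0.999, 0.002], [0.999, 0.035, 0.002], [0.002, 0.002, -1.0]]
contact_force: [-0.7, -0.0, 0.6]
finger_gap: 0.146
```

Run:
```python
from h import *
go(.5185,-.3015,.089,1.8);print(sensors.sense()['torque'].round(2))
```

```text
t 41.25 p [ 0.5194 -0.3012  0.0889] az 2.0 gap 0.146 F [-0.7 -0.   0.6] | d [-0.03 -0.09 -0.02] n 1.0 turn 0.004 tilt [ 0.002 -0.002]
[-0.05  0.43  0.02]
```

>>> jog_arm([
  [0,-0.05,0,0,0,0.04,-1],
  [0,0,0,0,0,0.04,-1],
  [0,0,0,0,0,0.04,-1],
])

```text
clock: 41.55
eef_pos: [0.5175, -0.3007, 0.0889]
tcp_rot: [[0.088, 0.996, -0.0], [0.996, -0.088, 0.004], [0.004, -0.0, -1.0]]
contact_force: [0.3, 0.7, -0.2]
finger_gap: 0.148
```

Run:
```python
from h import *
go(.5185,-.3015,.089,1.8);print(sensors.sense()['torque'].round(2))
```

```text
t 41.55 p [ 0.5175 -0.3007  0.0889] az -5.03 gap 0.148 F [ 0.3  0.7 -0.2] | d [-0.07  0.11 -0.01] n 1.0 turn -0.119 tilt [-0.    -0.004]
[-0.09 -0.08  0.51]
```

>>> jog_arm([
  [0,0.1,0,0,0,0.05,-1],
  [0,0,0,0,0,0.05,-1],
])

```text
clock: 41.75
eef_pos: [0.5175, -0.3011, 0.0889]
tcp_rot: [[0.186, 0.983, -0.002], [0.983, -0.186, 0.003], [0.003, -0.003, -1.0]]
contact_force: [-1.0, -0.8, -0.3]
finger_gap: 0.158
```

Run:
```python
from h import *
go(.5185,-.3015,.089,1.8);print(sensors.sense()['torque'].round(2))
```

```text
t 41.75 p [ 0.5175 -0.3011  0.0889] az -10.72 gap 0.158 F [-1.  -0.8 -0.3] | d [-0.02  0.11 -0.01] n 1.0 turn -0.218 tilt [-0.003 -0.003]
[-0.23  0.    0.76]
```

>>> jog_arm([
  [0,0,0,0,0,0,-0.4],
  [0,0,0,0,0,0,-0.2],
  [0,0,0,0,0,0,0],
  [0,0,0,0,0,0,0],
  [0,0,-0.5,0,0,0,0],
  [0,0,-3,0,0,0,0.5],
  [0,0,-4,0,0,0,0.5],
  [0,0,-2,0,0,0,0.5],
  [0,0,0,0,0,0,0.5],
  [0,0,0,0,0,0,0.5],
])

```text
clock: 42.75
eef_pos: [0.517, -0.3013, 0.1873]
tcp_rot: [[0.185, 0.983, -0.003], [0.983, -0.185, 0.004], [0.004, -0.004, -1.0]]
contact_force: [-0.2, 0.5, 0.5]
finger_gap: 0.749
```

Run:
```python
from h import *
go();c=shot('wrist','w11',(106,84,406,309));go()
```

```text
t 42.75 p [ 0.517  -0.3013  0.1873] az -10.68 gap 0.749 F [-0.2  0.5  0.5] | d [0. 0. 0.] n 0.0 turn 0 tilt [-0.004 -0.004]
w11 scale 2.6666666666666665 off 106 84
t 42.8 p [ 0.5169 -0.3014  0.1871] az -10.69 gap 0.747 F [ 0.4 -0.1  0.1] | d [0. 0. 0.] n 0.0 turn 0 tilt [-0.004 -0.004]
```

View pics/w11.png

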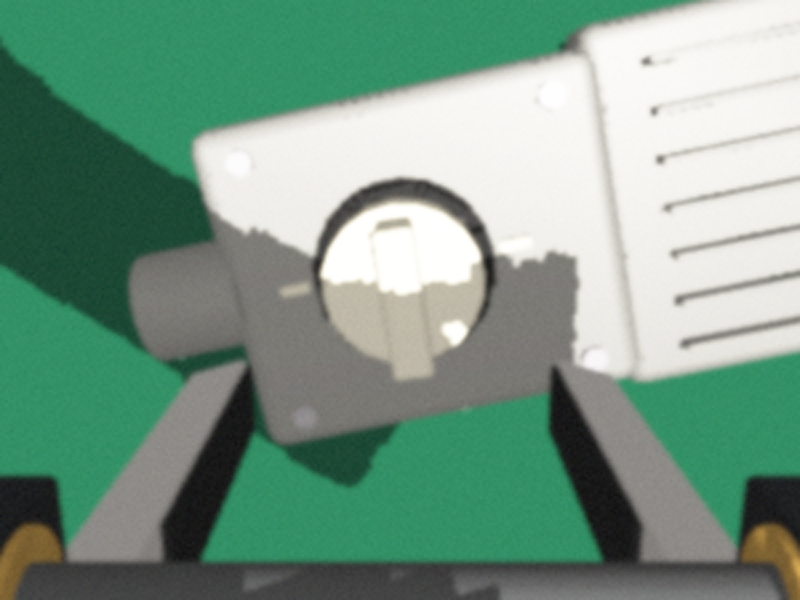

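Run:
```python
from h import *
c=load('w11');k=800/300;o=(106,84)
r=[P(c,'rib',p,.112,k,o) for p in [(393,231),(413,376)]];print(np.mean(r,0),az(r[1],r[0]),np.linalg.norm(r[0]-r[1]))
d=[P(c,'dash',p,.061,k,o) for p in [(295,290),(515,244)]];print(np.mean(d,0),az(d[0],d[1]))
P(c,'cap',(403,282),.084,k,o)
f=[P(c,'fin',p,.044,k,o) for p in [(684,344),(800,319)]];print(az(*f))
f=[P(c,'fin',p,.044,k,o) for p in [(646,61),(800,28)]];print(az(*f))
go(.51,.292,.25,-8.4)
```

```text
rib [ 0.5192 -0.2756]
rib [ 0.5166 -0.3256]
[ 0.51792008 -0.30061111  0.112     ] 87.0 0.05010608912222364
dash [ 0.4745 -0.3008]
dash [ 0.5624 -0.2985]
[ 0.51844948 -0.29966239  0.061     ] 1.5
cap [ 0.518  -0.2998]
fin [ 0.6278 -0.358 ]
fin [ 0.6766 -0.3559]
2.5
fin [ 0.6246 -0.2403]
fin [ 0.6838 -0.2391]
1.2
t 42.8 p [ 0.5169 -0.3014  0.1871] az -10.69 gap 0.747 F [ 0.4 -0.1  0.1] | d [ 58.2  -11.71  -6.02] n 13.0 turn -0.04 tilt [-0.004 -0.004]
```

>>> jog_arm([
  [2,-0.4,-3,0,0,-0.02,1],
  [4,-0.8,-2.5,0,0,-0.02,1],
  [4.8,-0.9,0,0,0,0,1],
  [4.8,-0.9,0,0,0,0,1],
  [4.8,-0.9,0,0,0,0,1],
  [4.8,-0.9,0,0,0,0,1],
  [4.8,-0.9,0,0,0,0,1],
  [4.8,-0.9,0,0,0,0,1],
  [4.8,-0.9,0,0,0,0,1],
  [4.8,-0.9,0,0,0,0,1],
  [4.8,-0.9,0,0,0,0,1],
  [4,-0.9,0,0,0,0,1],
  [3,-0.6,0,0,0,0,1],
  [1.5,-0.3,0,0,0,0,1],
  [0.5,0,0,0,0,0,1],
  [0,0,0,0,0,0,1],
  [0,0,0,0,0,0,1],
])

```text
clock: 44.5
eef_pos: [0.4832, 0.304, 0.2232]
tcp_rot: [[0.15, 0.988, -0.036], [0.989, -0.15, -0.008], [-0.013, -0.034, -0.999]]
contact_force: [0.4, -0.4, -0.1]
finger_gap: 1.0
```

Run:
```python
from h import *
go(.513,.2925,.0975,-8.2)
```

```text
t 44.5 p [0.4832 0.304  0.2232] az -8.65 gap 1.0 F [ 0.4 -0.4 -0.1] | d [-0.52  3.55 12.46] n 3.0 turn -0.008 tilt [-0.034  0.013]
```

>>> jog_arm([
  [-0.3,1.5,0,-0.034,0.013,-0.008,1],
  [-0.2,1.2,0,0,0,0,1],
  [0,0,0,0,0,0,1],
  [0,0,0,0,0,0,1],
])

```text
clock: 44.9
eef_pos: [0.5118, 0.2877, 0.2234]
tcp_rot: [[0.152, 0.988, -0.0], [0.988, -0.152, -0.001], [-0.001, 0.0, -1.0]]
contact_force: [-0.2, 0.2, -0.4]
finger_gap: 1.0
```

Run:
```python
from h import *
go(.513,.2925,.0975,-8.2);c=shot('wrist','w12',(156,134,356,284))
```

```text
t 44.9 p [0.5118 0.2877 0.2234] az -8.76 gap 1.0 F [-0.2  0.2 -0.4] | d [ 0.51  0.04 12.59] n 3.0 turn -0.01 tilt [0.    0.001]
w12 scale 4.0 off 156 134
```

View pics/w12.png

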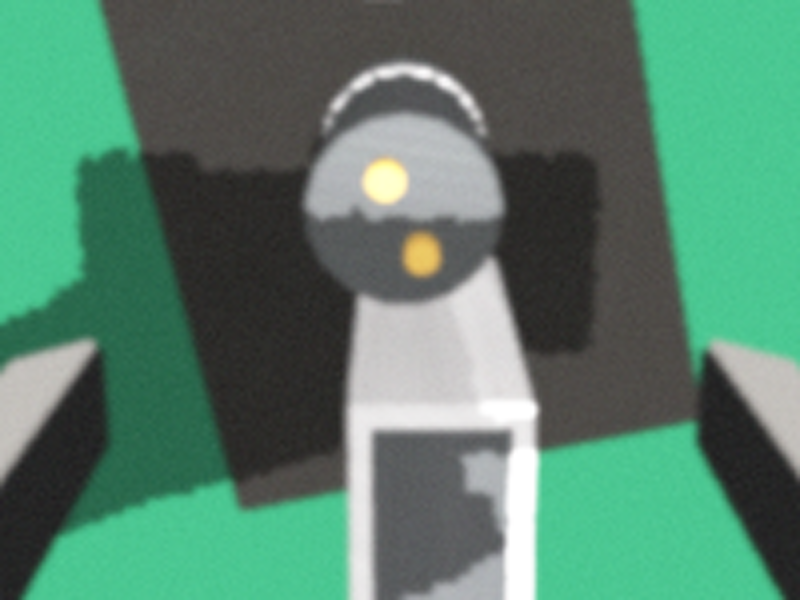

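>>> jog_arm([
  [0.4,0,3,0,0.001,-0.008,1],
  [0.1,0,3.5,0,0,0,1],
  [0,0,3,0,0,0,1],
  [0,0,1,0,0,0,0.6],
  [0,0,0,0,0,0,0.4],
  [0,0,0,0,0,0,0.4],
])

```text
clock: 45.55
eef_pos: [0.5144, 0.2942, 0.118]
tcp_rot: [[0.144, 0.99, 0.003], [0.99, -0.144, 0.003], [0.004, 0.003, -1.0]]
contact_force: [0.2, -0.1, 0.6]
finger_gap: 0.784
```

Run:
```python
from h import *
P(load('w12'),'arr',(404,207),.124,4,(156,134));go(.513,.2925,.0975,-8.2)
```

```text
arr [0.5137 0.2935]
t 45.55 p [0.5144 0.2942 0.118 ] az -8.3 gap 0.784 F [ 0.2 -0.1  0.6] | d [-0.19 -0.12  2.05] n 1.0 turn -0.002 tilt [ 0.003 -0.004]
```

>>> jog_arm([
  [-0.2,-0.1,1.2,0.003,-0.004,0,0.3],
  [0,0,0.7,0,0,0,0.3],
  [0,0,0,0,0,0,0.3],
  [0,0,0,0,0,0,0.3],
])

```text
clock: 45.95
eef_pos: [0.5152, 0.2934, 0.1009]
tcp_rot: [[0.144, 0.99, 0.004], [0.99, -0.144, 0.003], [0.003, 0.004, -1.0]]
contact_force: [0.2, 0.4, 0.0]
finger_gap: 0.649
```

Run:
```python
from h import *
go(.513,.2925,.0975,-8.2)
```

```text
t 45.95 p [0.5152 0.2934 0.1009] az -8.28 gap 0.649 F [0.2 0.4 0. ] | d [-0.12 -0.2   0.34] n 1.0 turn -0.001 tilt [ 0.004 -0.003]
```

>>> jog_arm([
  [-0.1,-0.2,0.3,0.004,-0.003,0,0.2],
  [0,0,0,0,0,0,0.1],
  [0,0,0,0,0,0,-0.2],
  [0,0,0,0,0,0,-1],
  [0,0,0,0,0,0,-1],
  [0,0,0,0,0,0,-1],
  [0,0,0,0,0,0,-1],
])

```text
clock: 46.65
eef_pos: [0.5133, 0.2929, 0.0984]
tcp_rot: [[0.144, 0.99, 0.0], [0.99, -0.144, 0.001], [0.001, 0.0, -1.0]]
contact_force: [-0.1, 0.2, -0.7]
finger_gap: 0.509
```

Run:
```python
from h import *
go(.5259,-.0411,.26,-8.5)
```

```text
t 46.65 p [0.5133 0.2929 0.0984] az -8.27 gap 0.509 F [-0.1  0.2 -0.7] | d [-32.86   6.06 -16.18] n 8.0 turn 0.004 tilt [ 0.    -0.001]
```

>>> jog_arm([
  [0,0,0,0,0,0,-1],
  [0,0,-0.5,0,0,0,-1],
  [0,0,-1.5,0,0,0,-1],
  [0,0,-3,0,0,0,-1],
  [0,0,-4,0,0,0,-1],
  [0,0,-4,0,0,0,-1],
  [0,0,-3,0,0,0,-1],
  [-1,0.2,-1,0,0,0,-1],
  [-2.5,0.5,0,0,0,0,-1],
  [-4,0.7,0,0,0,0,-1],
  [-4,0.7,0,0,0,0,-1],
  [-4,0.7,0,0,0,0,-1],
  [-4,0.7,0,0,0,0,-1],
  [-4,0.7,0,0,0,0,-1],
  [-3.5,0.7,0,0,0,0,-1],
  [-2.5,0.5,0,0,0,0,-1],
  [-1.5,0.3,0,0,0,0,-1],
  [-0.5,0,0,0,0,0,-1],
  [0,0,0,0,0,0,-1],
  [0,0,0,0,0,0,-1],
])

```text
clock: 48.65
eef_pos: [0.5053, -0.0476, 0.26]
tcp_rot: [[0.147, 0.988, -0.038], [0.989, -0.148, -0.012], [-0.017, -0.036, -0.999]]
contact_force: [0.1, 0.9, -5.3]
finger_gap: 0.504
```

Run:
```python
from h import *
go(.5259,-.0411,.096,-8.5)
```

```text
t 48.65 p [ 0.5053 -0.0476  0.26  ] az -8.52 gap 0.504 F [ 0.1  0.9 -5.3] | d [ 1.23  2.52 16.3 ] n 4.0 turn -0.0 tilt [-0.036  0.017]
```

>>> jog_arm([
  [0.6,1.5,0,-0.036,0.017,0,-1],
  [0.3,0.6,2,0,0,0,-1],
  [0,0,3,0,0,0,-1],
  [0,0,3,0,0,0,-1],
  [0,0,2,0,0,0,-1],
  [0,0,0.5,0,0,0,-1],
  [0,0,0,0,0,0,-1],
  [0,0,0,0,0,0,-1],
])

```text
clock: 49.45
eef_pos: [0.5292, -0.0287, 0.1501]
tcp_rot: [[0.13, 0.992, 0.001], [0.992, -0.13, 0.006], [0.006, -0.0, -1.0]]
contact_force: [-0.2, 0.5, -4.2]
finger_gap: 0.504
```

Run:
```python
from h import *
go(.5259,-.0411,.096,-8.5)
```

```text
t 49.45 p [ 0.5292 -0.0287  0.1501] az -7.46 gap 0.504 F [-0.2  0.5 -4.2] | d [-1.31 -0.17  5.41] n 2.0 turn 0.018 tilt [-0.    -0.006]
```

>>> jog_arm([
  [-1.2,-0.1,1,0,-0.006,0.018,-1],
  [0,0,2,0,0,0,-1],
  [0,0,0.8,0,0,0,-1],
  [0,0,0,0,0,0,-1],
  [0,0,0,0,0,0,-1],
])

```text
clock: 49.95
eef_pos: [0.5297, -0.0435, 0.114]
tcp_rot: [[0.15, 0.989, 0.008], [0.989, -0.15, -0.002], [-0.001, 0.008, -1.0]]
contact_force: [-0.6, 0.4, -4.1]
finger_gap: 0.508
```

Run:
```python
from h import *
go(.5259,-.0411,.096,-8.5)
```

```text
t 49.95 p [ 0.5297 -0.0435  0.114 ] az -8.65 gap 0.508 F [-0.6  0.4 -4.1] | d [ 0.18 -0.42  1.79] n 1.0 turn -0.003 tilt [0.008 0.001]
```

>>> jog_arm([
  [0.15,-0.4,0.6,0.008,0.001,0,-1],
  [0,0,0.5,0,0,0,-1],
  [0,0,0.2,0,0,0,-1],
  [0,0,0,0,0,0,-1],
])

```text
clock: 50.35
eef_pos: [0.5268, -0.0415, 0.1014]
tcp_rot: [[0.15, 0.989, 0.003], [0.989, -0.15, -0.0], [0.0, 0.003, -1.0]]
contact_force: [-0.5, -0.4, -3.6]
finger_gap: 0.506
```

Run:
```python
from h import *
go(.5259,-.0411,.096,-8.5)
```

```text
t 50.35 p [ 0.5268 -0.0415  0.1014] az -8.65 gap 0.506 F [-0.5 -0.4 -3.6] | d [ 0.02 -0.1   0.54] n 1.0 turn -0.003 tilt [ 0.003 -0.   ]
```

>>> jog_arm([
  [0,-0.1,0.3,0.003,0,0,-1],
  [0,0,0.15,0,0,0,-1],
  [0,0,0.1,0,0,0,-1],
  [0,0,0,0,0,0,-1],
])

```text
clock: 50.75
eef_pos: [0.5264, -0.0415, 0.0965]
tcp_rot: [[0.15, 0.989, 0.001], [0.989, -0.15, 0.001], [0.001, 0.001, -1.0]]
contact_force: [-0.6, 0.6, -5.1]
finger_gap: 0.508
```

Run:
```python
from h import *
go(.5259,-.0411,.0955,-8.5)
```

```text
t 50.75 p [ 0.5264 -0.0415  0.0965] az -8.65 gap 0.508 F [-0.6  0.6 -5.1] | d [ 0.03 -0.06  0.1 ] n 1.0 turn -0.003 tilt [ 0.001 -0.001]
```

Within 0.6 mm; touch down, release and rise.

>>> jog_arm([
  [0,-0.05,0.1,0,0,0,-1],
  [0,0,0.05,0,0,0,-1],
  [0,0,0,0,0,0,-1],
  [0,0,0,0,0,0,0.3],
  [0,0,0,0,0,0,0.5],
  [0,0,0,0,0,0,0.6],
  [0,0,0,0,0,0,0.6],
  [0,0,0,0,0,0,0.6],
  [0,0,-1,0,0,0,1],
  [0,0,-3,0,0,0,1],
  [0,0,-4,0,0,0,1],
  [0,0,0,0,0,0,1],
])

```text
clock: 51.95
eef_pos: [0.5276, -0.0427, 0.1806]
tcp_rot: [[0.152, 0.988, 0.005], [0.988, -0.152, -0.0], [0.0, 0.005, -1.0]]
contact_force: [0.4, -0.5, 0.9]
finger_gap: 1.002
```

Run:
```python
from h import *
go(.5108,.2164,.19,-8.35)
```

```text
t 51.95 p [ 0.5276 -0.0427  0.1806] az -8.74 gap 1.002 F [ 0.4 -0.5  0.9] | d [25.36 -5.59 -0.96] n 6.0 turn -0.007 tilt [ 0.005 -0.   ]
```

>>> jog_arm([
  [2.5,-0.5,-0.5,0.005,0,-0.007,1],
  [4.2,-0.9,-0.5,0,0,0,1],
  [4.2,-0.9,0,0,0,0,1],
  [4.2,-0.9,0,0,0,0,1],
  [4.2,-0.9,0,0,0,0,1],
  [3,-0.6,0,0,0,0,1],
  [2,-0.4,0,0,0,0,1],
  [0.5,0,0,0,0,0,1],
  [0,0,0,0,0,0,1],
  [0,0,0,0,0,0,1],
])

```text
clock: 52.95
eef_pos: [0.5142, 0.2168, 0.1941]
tcp_rot: [[0.149, 0.989, 0.006], [0.989, -0.149, -0.001], [0.0, 0.006, -1.0]]
contact_force: [0.0, 0.1, -0.4]
finger_gap: 0.999
```

Run:
```python
from h import *
go(.5108,.2164,.104,-8.35)
```

```text
t 52.95 p [0.5142 0.2168 0.1941] az -8.6 gap 0.999 F [ 0.   0.1 -0.4] | d [-0.09 -0.38  9.01] n 2.0 turn -0.004 tilt [ 0.006 -0.   ]
```

>>> jog_arm([
  [-0.1,-0.5,2,0.006,0,-0.004,1],
  [0,-0.2,3,0,0,0,1],
  [0,0,2,0,0,0,1],
  [0,0,0.5,0,0,0,0.6],
  [0,0,0,0,0,0,0.4],
  [0,0,0,0,0,0,0.4],
])

```text
clock: 53.55
eef_pos: [0.511, 0.2064, 0.1199]
tcp_rot: [[0.16, 0.987, 0.005], [0.987, -0.16, -0.002], [-0.001, 0.005, -1.0]]
contact_force: [-0.1, 0.6, 0.5]
finger_gap: 0.78
```

Run:
```python
from h import *
go(.5108,.2164,.104,-8.35)
```

```text
t 53.55 p [0.511  0.2064 0.1199] az -9.21 gap 0.78 F [-0.1  0.6  0.5] | d [ 0.99 -0.18  1.59] n 1.0 turn -0.015 tilt [0.005 0.001]
```

>>> jog_arm([
  [0.95,-0.2,0.7,0.005,0.001,-0.015,0.4],
  [0,0,0.7,0,0,0,0.4],
  [0,0,0,0,0,0,0.3],
  [0,0,0,0,0,0,0.3],
])

```text
clock: 53.95
eef_pos: [0.5124, 0.2175, 0.1071]
tcp_rot: [[0.144, 0.99, 0.003], [0.99, -0.144, 0.002], [0.003, 0.003, -1.0]]
contact_force: [0.2, 0.3, -1.3]
finger_gap: 0.652
```

Run:
```python
from h import *
go(.5108,.2164,.1035,-8.35)
```

```text
t 53.95 p [0.5124 0.2175 0.1071] az -8.27 gap 0.652 F [ 0.2  0.3 -1.3] | d [-0.13 -0.14  0.36] n 1.0 turn 0.001 tilt [ 0.003 -0.003]
```

>>> jog_arm([
  [-0.12,-0.15,0.3,0.003,-0.003,0.001,0.2],
  [0,0,0,0,0,0,0.1],
  [0,0,0,0,0,0,-0.3],
  [0,0,0,0,0,0,-1],
  [0,0,0,0,0,0,-1],
  [0,0,0,0,0,0,-1],
  [0,0,0,0,0,0,-1],
  [0,0,0,0,0,0,-1],
])

```text
clock: 54.75
eef_pos: [0.5106, 0.2165, 0.1041]
tcp_rot: [[0.145, 0.989, 0.0], [0.989, -0.145, -0.0], [-0.0, 0.0, -1.0]]
contact_force: [-0.0, 0.0, -0.6]
finger_gap: 0.48
```

Run:
```python
from h import *
go(.5367,.0385,.16,-8.4)
```

```text
t 54.75 p [0.5106 0.2165 0.1041] az -8.32 gap 0.48 F [-0.   0.  -0.6] | d [-17.24   5.16  -5.58] n 4.0 turn 0.001 tilt [0. 0.]
```

>>> jog_arm([
  [0,0,-0.5,0,0,0,-1],
  [0,0,-1.5,0,0,0,-1],
  [0,0,-2.5,0,0,0,-1],
  [0,0,-1.5,0,0,0,-1],
  [-1.5,0.4,0,0,0,0,-1],
  [-3,0.9,0,0,0,0,-1],
  [-3.5,1,0,0,0,0,-1],
  [-3.5,1,0,0,0,0,-1],
  [-2.5,0.8,0,0,0,0,-1],
  [-1.5,0.4,0,0,0,0,-1],
  [-0.5,0.2,0,0,0,0,-1],
  [0,0,0,0,0,0,-1],
  [0,0,0,0,0,0,-1],
])

```text
clock: 56.05
eef_pos: [0.5268, 0.0368, 0.1601]
tcp_rot: [[0.147, 0.989, -0.014], [0.989, -0.147, -0.008], [-0.01, -0.013, -1.0]]
contact_force: [-0.6, 0.9, -3.8]
finger_gap: 0.475
```

Run:
```python
from h import *
go(.5367,.0385,.102,-8.4)
```

```text
t 56.05 p [0.5268 0.0368 0.1601] az -8.46 gap 0.475 F [-0.6  0.9 -3.8] | d [0.37 1.03 5.79] n 2.0 turn -0.001 tilt [-0.013  0.01 ]
```

>>> jog_arm([
  [0.2,0.7,0.5,-0.013,0.01,0,-1],
  [0,0,2,0,0,0,-1],
  [0,0,1,0,0,0,-1],
  [0,0,0,0,0,0,-1],
  [0,0,0,0,0,0,-1],
])

```text
clock: 56.55
eef_pos: [0.5351, 0.0432, 0.1227]
tcp_rot: [[0.139, 0.99, 0.002], [0.99, -0.139, 0.003], [0.004, 0.001, -1.0]]
contact_force: [-0.6, -0.1, -4.0]
finger_gap: 0.477
```

Run:
```python
from h import *
go(.5367,.0385,.102,-8.4)
```

```text
t 56.55 p [0.5351 0.0432 0.1227] az -8.0 gap 0.477 F [-0.6 -0.1 -4. ] | d [-0.45  0.22  2.06] n 1.0 turn 0.007 tilt [ 0.001 -0.004]
```

>>> jog_arm([
  [-0.4,0.1,0.8,0.001,-0.004,0.007,-1],
  [0,0,0.5,0,0,0,-1],
  [0,0,0.2,0,0,0,-1],
  [0,0,0,0,0,0,-1],
  [0,0,0,0,0,0,-1],
])

```text
clock: 57.05
eef_pos: [0.5369, 0.0392, 0.1075]
tcp_rot: [[0.146, 0.989, 0.003], [0.989, -0.146, -0.0], [0.0, 0.003, -1.0]]
contact_force: [0.0, -0.6, -4.4]
finger_gap: 0.478
```

Run:
```python
from h import *
go(.5367,.0385,.102,-8.4)
```

```text
t 57.05 p [0.5369 0.0392 0.1075] az -8.4 gap 0.478 F [ 0.  -0.6 -4.4] | d [-0.07 -0.01  0.55] n 1.0 turn 0.0 tilt [ 0.003 -0.   ]
```

>>> jog_arm([
  [-0.07,0,0.3,0.003,0,0,-1],
  [0,0,0.15,0,0,0,-1],
  [0,0,0.05,0,0,0,-1],
  [0,0,0,0,0,0,-1],
])

```text
clock: 57.45
eef_pos: [0.5372, 0.0384, 0.1026]
tcp_rot: [[0.146, 0.989, 0.001], [0.989, -0.146, 0.0], [0.0, 0.001, -1.0]]
contact_force: [-0.1, -0.1, -4.0]
finger_gap: 0.476
```

Run:
```python
from h import *
go(.5367,.0385,.102,-8.4)
```

```text
t 57.45 p [0.5372 0.0384 0.1026] az -8.4 gap 0.476 F [-0.1 -0.1 -4. ] | d [ 0.   -0.05  0.06] n 1.0 turn 0.0 tilt [ 0.001 -0.   ]
```

>>> jog_arm([
  [0,-0.05,0.1,0,0,0,-1],
  [0,0,0.05,0,0,0,-1],
  [0,0,0,0,0,0,-1],
  [0,0,0,0,0,0,0.3],
  [0,0,0,0,0,0,0.5],
  [0,0,0,0,0,0,0.6],
  [0,0,0,0,0,0,0.6],
  [0,0,0,0,0,0,0.6],
  [0,0,-1,0,0,0,1],
  [0,0,-3,0,0,0,1],
  [0,0,-4,0,0,0,1],
  [0,0,-3,0,0,0,1],
  [0,0,-3,0,0,0,1],
  [0,0,0,0,0,0,1],
  [0,0,0,0,0,0,1],
])

```text
clock: 58.95
eef_pos: [0.5376, 0.0374, 0.2513]
tcp_rot: [[0.148, 0.989, 0.005], [0.989, -0.148, 0.001], [0.001, 0.005, -1.0]]
contact_force: [-0.1, 0.3, -0.1]
finger_gap: 0.998
```

Run:
```python
from h import *
go();c=shot('wrist','w13',(106,84,406,309));shot('top','t13',(70,80,470,290));go()
```

```text
t 58.95 p [0.5376 0.0374 0.2513] az -8.51 gap 0.998 F [-0.1  0.3 -0.1] | d [0. 0. 0.] n 0.0 turn 0 tilt [ 0.005 -0.001]
w13 scale 2.6666666666666665 off 106 84
t13 scale 2.0 off 70 80
t 59.05 p [0.5374 0.0372 0.2505] az -8.53 gap 1.003 F [-1.1  0.2 -0.5] | d [0. 0. 0.] n 0.0 turn 0 tilt [ 0.004 -0.001]
```

View pics/w13.png

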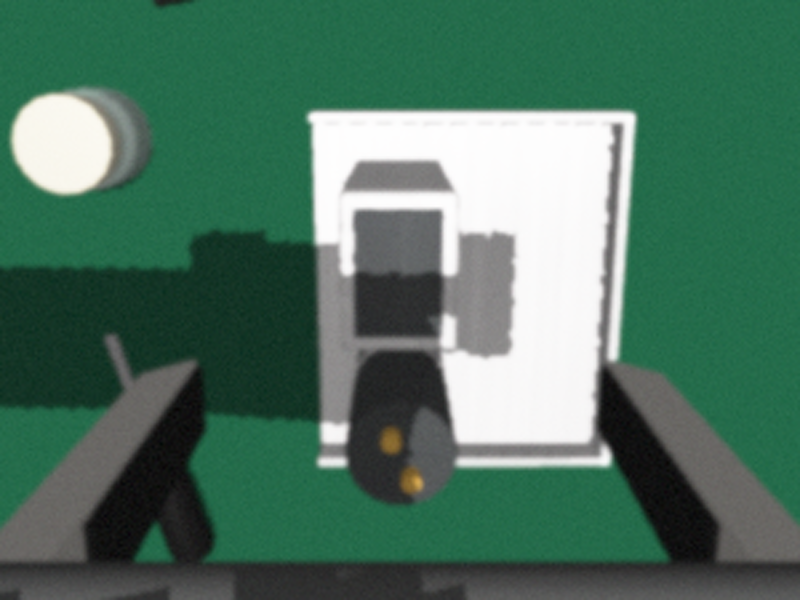

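View pics/t13.png

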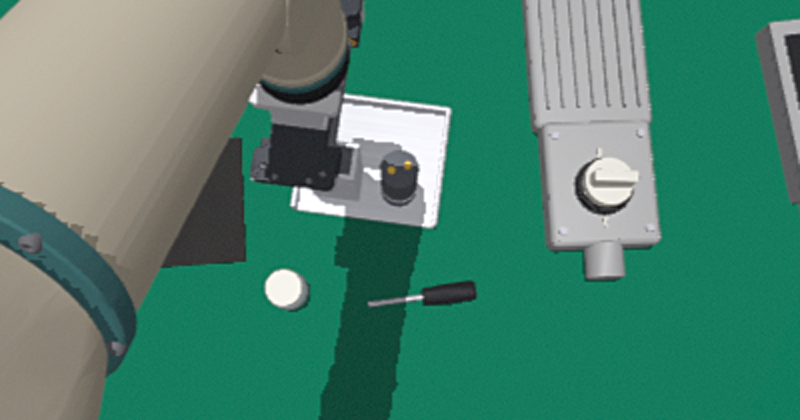

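Run:
```python
from h import *
c=load('w13');k=800/300;o=(106,84)
d=[P(c,'drv',p,.134,k,o) for p in [(340,192),(459,192),(455,349),(344,350)]]
print(np.mean(d,0),az(d[0],d[1]),az(d[3],d[2]),az(d[2],d[1])-90,az(d[3],d[0])-90)
a=[P(c,'st',p,.13,k,o) for p in [(391,440),(412,481)]];print(np.mean(a,0))
t=[P(c,'tray',p,.025,k,o) for p in [(311,117),(631,118),(607,462),(321,462)]];print(np.mean(t,0),az(t[0],t[1]),az(t[3],t[2]),az(t[2],t[1])-90)
t=load('t13');r=[P(t,'rib',p,.112,2,(70,80)) for p in [(596,178),(638,178)]];print(az(*r))
print(env.close_job())
```

```text
drv [0.521  0.0725]
drv [0.5646 0.066 ]
drv [0.5551 0.0054]
drv [0.5123 0.0114]
[0.53822587 0.03881625 0.134     ] -8.5 -8.0 -8.900000000000006 -8.099999999999994
st [ 0.5243 -0.0309]
st [ 0.5301 -0.0505]
[ 0.52723251 -0.04070161  0.13      ]
tray [0.5032 0.0974]
tray [0.6598 0.0736]
tray [ 0.6326 -0.1112]
tray [ 0.476  -0.0874]
[ 0.5678806  -0.00689624  0.025     ] -8.7 -8.6 -8.400000000000006
rib [ 0.514  -0.2761]
rib [ 0.5133 -0.3259]
-90.8
the job is handed in; nothing more can be done
None
```

The job is done and handed in at about 59 s of the 147 s allowed. `env.close_job()` gives no verdict.

**What I did**
- I moved the dust cover to the mat first, then the driver and the arrester.
- I took the sensor from the tray and set it fully home in the socket. The foot bottomed at the expected height with 12.9 N.
- I turned the sensor clockwise until the stop showed as rising moment (0.76 N m) and the rib slipping slightly in the jaws, then let go.
- Only then did I put the arrester and the driver back in the tray. The cover stays on the mat.

**Last checks**
- **Arrester:** it is within about 2 mm of where it stood. Its studs show at the same pixels in the top camera to within about a pixel.
- **Driver:** it is about 2 mm or less from where it stood. Its yaw is about -8.4°, and the tray's is -8.6°.
- **Sensor:** the rib lies across the lamp at the stop. The two cameras put its direction at 87.0° and 89.2°, where about 91.8° was expected. They disagree slightly, and both read a few degrees past 90° of turn.
- **Bystanders:** the screwdriver and the screw jar are at their starting pixels in the top camera.
- **Cover:** I saw it lying flat on the mat after I put it down. In the last top picture the arm hid most of the mat, so I did not check it again at the end.

**What went wrong:** my first grasp of the cover missed, because I lifted before the fingers had closed. The cover did not move, and the second grasp held.

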